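# Wash the spark plugs: load the basin, snap the lid, click the timer, start

## Task

Put every spark plug lying on the bench into the basin of the parts washer, then press the lid down until it snaps fully shut. Then click the timer dial round to seven minutes (the seventh click-stop clockwise from the long zero mark, one click a minute; it may already stand at one or two) and, with the dial resting there, press the start button fully down and let it come up. Leave the lid shut, the dial at seven and the other things on the bench where they are.

Things in the scene. Friction and masses are not known exactly. Their poses are not given: they have to be found in the camera images.
- plug_0: A used spark plug lying on the bench, 73 mm long, 55 g, one of up to five alike (absent ones read None). Origin: under the middle of its length, on the underside as it lies at the start, 10 mm below its centre line. Its x axis runs along the plug: the 18 mm thick round insulator end covers x = -36 to 0 mm, a hexagon 24 mm across the corners x = 0 to 12 mm, a 14 mm thick thread x = 14 to 33 mm. It may roll about x.
- plug_1: A used spark plug lying on the bench, 73 mm long, 55 g, one of up to five alike (absent ones read None). Origin: under the middle of its length, on the underside as it lies at the start, 10 mm below its centre line. Its x axis runs along the plug: the 18 mm thick round insulator end covers x = -36 to 0 mm, a hexagon 24 mm across the corners x = 0 to 12 mm, a 14 mm thick thread x = 14 to 33 mm. It may roll about x.
- plug_2: A used spark plug lying on the bench, 73 mm long, 55 g, one of up to five alike (absent ones read None). Origin: under the middle of its length, on the underside as it lies at the start, 10 mm below its centre line. Its x axis runs along the plug: the 18 mm thick round insulator end covers x = -36 to 0 mm, a hexagon 24 mm across the corners x = 0 to 12 mm, a 14 mm thick thread x = 14 to 33 mm. It may roll about x.
- plug_3: A used spark plug lying on the bench, 73 mm long, 55 g, one of up to five alike (absent ones read None). Origin: under the middle of its length, on the underside as it lies at the start, 10 mm below its centre line. Its x axis runs along the plug: the 18 mm thick round insulator end covers x = -36 to 0 mm, a hexagon 24 mm across the corners x = 0 to 12 mm, a 14 mm thick thread x = 14 to 33 mm. It may roll about x.
- plug_4: A used spark plug lying on the bench, 73 mm long, 55 g, one of up to five alike (absent ones read None). Origin: under the middle of its length, on the underside as it lies at the start, 10 mm below its centre line. Its x axis runs along the plug: the 18 mm thick round insulator end covers x = -36 to 0 mm, a hexagon 24 mm across the corners x = 0 to 12 mm, a 14 mm thick thread x = 14 to 33 mm. It may roll about x.
- washer: Low bench-top parts washer, fixed, 184 mm deep (x) by 266 mm wide (y). Origin: centre of its underside; x points to its back (hinge side), y to its left seen from the robot. Right part: open steel basin, rim at z = 60 mm. Left part: solid control panel, y = 33 to 133 mm, top at z = 48 mm, with the dial (back) and the start button (front).
- basin_floor (a point): Centre of the basin's inner floor, 14 mm above the bench, axes as the washer's. The walls rise 46 mm above it; inside x is -84 to +84 mm, y is -75 to +75 mm.
- lid_hinge (a point): Middle of the lid's hinge axis, which runs along the washer's y at the basin's back edge, 61 mm above the bench. The lid is a steel plate reaching 188 mm from this axis, 160 mm wide, 11 mm thick, its underside in the plane of the axis; a lip 12 mm deep and 70 mm wide stands out from the middle of its front edge.
- lid_edge (a point): Middle of the lid's outer (upper when shut) face, 180 mm from the hinge axis, 8 mm inside the lid's front edge.
- lid (a joint): Hinge of the basin's lid, rad: 0 = shut, flat on the rim; grows as it opens, 1.57 = upright at the back, stop at 1.85. Stiff (about 0.3 N m): it stays at any angle, about 2 N at the front edge moves it. A ball catch at the front stops it at about 0.07 rad until the front edge is pressed down with about 12 N; then it snaps to 0 and stays.
- dial (a joint): Timer dial, rad: 0 = pointer at the long zero mark (which lies towards the washer's back), grows clockwise seen from above. It clicks from stop to stop, one every 0.524 rad (30 degrees), one minute each, 0 to 10; when let go it settles in the nearest stop. A click takes about 0.07 N m. It may be turned back as well. It starts at 0, 1 or 2.
- dial_axis (a point): Point on the dial's upright axis 65 mm above the bench. The dial is a ribbed round black knob 40 mm in diameter, from 50 to 70 mm above the bench, standing on the panel (top at 48 mm) at x = 36, y = 83 mm of the washer.
- dial_pointer (a point): Tip of the white pointer line on the dial's top, 20 mm from its axis. 12 ticks round it on the panel mark the stops; the zero tick is longer and thicker.
- start (a joint): Spring start button, m: 0 = up, 0.006 = fully down (5 N); counts as pressed beyond 0.004 and springs back. A round grey cap 26 mm in diameter.
- start_top (a point): Centre of the start button's top face when up; moves down with it. It lies 88 mm nearer the washer's front than the dial's axis.
- tape_measure: Bystander: yellow pocket tape measure, 34 x 76 x 60 mm, loose; origin at the underside's centre.
- carton: Bystander: small carton, 48 x 84 x 50 mm, loose; origin at the underside's centre.
Not all that is in view belongs to the job. Leave any turquoise look-alike of the plug_3 alone.

How it is judged:
By the outcome, as a careful person would: the job done as asked, in the order asked, and still so for the second after the job is handed in, with the robot touching nothing.
Of plug_0, plug_1, plug_2, plug_3, plug_4 only 3 to 5 are there at a start; the rules pass over those that are not, and their reading is None.
At some moment in a run one of plug_0, plug_1, plug_2, plug_3, plug_4 may be knocked a few centimetres aside while the robot is not near it.
Once in a run the grip may slacken for a moment while it holds something.
It also fails if it takes over 210 s, if anything falls off the work surface, if the arm or the gripper's body presses on something with over 40 N, if the wrist force passes 120 N, or if a joint passes its speed limit or range.

## Robot

A 7-joint arm with a two-finger parallel gripper is mounted at the origin on a cart in front of the work surface, level with it; the furniture and walls round the work are solid. World frame = base frame: x ahead of the robot, y to its left, z up, the work surface at z = 0. Lengths are in m, angles in rad, forces in N, time in s.
With the tool pointing down it reaches from about 0.425 to 0.95 m from the base axis. Payload 4.7 kg.
Tool frame: the origin (TCP) lies at the very end of the fingers, on their centre line; the grasp point (between the pads) lies 19 mm behind it (robot.grip_depth is the distance from the TCP to the grasp point, in m); x points along the fingers, y is the direction in which the jaws open and shut, and the axes are right-handed (so a half turn about x gives the same grasp; the last joint's range is limited). The gripper opens to 87 mm and grips with 3 to 60 N. Pads are 19 mm wide; open, the fingers measure 117 mm over their backs; the gripper's body (75 mm by 190 mm) begins 51 mm behind the grasp point.
Start: joints at [-1.304, 0.469, -0.049, 1.532, 0.024, 1.141, -0.082], TCP at [0.197, 0.646, 0.223] pointing down, gripper open.
Joint ranges: [-2.59, 2.59], [-0.33, 1.99], [-1.39, 1.29], [0.1, 2.45], [-1.04, 4.18], [0.21, 1.99], [-2.66, 2.66]. Speed limits (rad/s): [2.57, 2.57, 3.14, 3.14, 3.14, 3.14, 3.14].

## Interface

Orientations are given as a 3x3 rotation matrix whose columns are the frame's x, y, z axes.
In Python, from rig import robot, vision gives the robot as it stands.
- The arm moves only by the tool move_arm, never from a script. Its argument "targets" is a list of rows, each a list of 6 numbers: the shift along the world's x, y, z in units of 30 mm (1.0 is 30 mm), then the turn, a rotation vector about the world's x, y, z in units of 6 degrees (1.0 is 6 degrees). A call has 1 to 12 rows; each row shifts and turns the commanded pose from where the row before left it; what a row does not reach is not made up. A row lasts 1/12 s, in which the tool goes at most 41.7 mm and 7.16 degrees, less where a joint would pass 70% of its speed; a pose out of reach is approached as far as the arm can. A call with a number of a shift or a turn outside -1 to 1 is refused whole. A call with a gripper value outside its range is refused whole. "grip" is the opening, from -1 (shut) to 1 (fully open), set as the call begins (left out, the last holds). The fingers move at their own pace and stop on an object; "force" is the grip in N (left out, the last holds). Time passes only in rows, so rows that do not move let the fingers close. It gives the time, the measured TCP pose, the force and the opening at its end, in the units of the state.
- robot.sense(): the state, without advancing time (a new reading comes with each control period).
- vision.snapshot(name): name is "scene" or "side" or "wrist"; returns a dict with "pixels" (384x512x3 uint8, red, green, blue), "K" (3x3 intrinsics, pixels), "R" (3x3) and "t" (3): a world point X has camera coordinates R X + t; the wrist camera has in their place "mount" (4x4, takes a point from camera to tool coordinates, whose origin is the TCP and whose axes are the tool frame's). Camera axes: x right, y down, z forward; pixel columns grow to the right and rows downward; lengths in m; the calibration is good to about 2 mm. A picture is of the moment at which its call begins: read the wrist's pose just before it. There is no depth.
- robot.close_job(): hands the job in, once; it reports no verdict.
The state is a dict: "t": time; "joint_positions": joint angles; "joint_velocities": joint speeds; "joint_torque": joint torques, N m; "ee_pos": TCP position; "eef_rot": TCP orientation; "ft_force": force on the tool from outside, world axes, zero at the start; "moment": the same for the moment, N m; "opening": opening from 0.0 (shut) to 1.0 (fully open).
Only numpy, scipy, OpenCV 4.12 (cv2) and the standard library are available. Lean on these libraries where they do the work, as an engineer would, in place of code of your own. Each camera call takes 0.05 s, during which the arm holds its last target.

## Working session

There is one attempt and no reset: what is moved stays moved. The work goes in short steps, Python scripts to look and compute and a tool call to move; the robot and the scene stay as the last step left them, time stands still between calls to the robot, and variables do not carry over. Pictures are saved under pics/ and viewed, and the job is handed in when it is done.

Besides the shell and the picture viewer there is one more tool, called after "Call:" by a JSON object that holds its "name" and its "arguments". move_arm: Moves the arm, as the interface text tells. Its arguments: {"type":"object","properties":{"targets":{"type":"array","items":{"type":"array","items":{"type":"number"}}},"grip":{"type":"number"},"force":{"type":"number"}},"required":["targets"]}

```bash
ls; mkdir -p pics
cat > h.py <<'E'
import numpy as np, cv2
from rig import robot, vision
def snap(n,f=None):
    s=robot.sense(); d=vision.snapshot(n)
    if n=='wrist':
        M=np.array(d['mount']); Rt=np.array(s['eef_rot']); p=np.array(s['ee_pos'])
        Rcw=Rt@M[:3,:3]; c=Rt@M[:3,3]+p
        R=Rcw.T; t=-R@c
    else: R=np.array(d['R']); t=np.array(d['t'])
    if f: cv2.imwrite('pics/'+f,cv2.cvtColor(d['pixels'],cv2.COLOR_RGB2BGR)); np.savez('pics/'+f[:-4],K=d['K'],R=R,t=t)
    return d['pixels'],np.array(d['K']),R,t
def load(f):
    z=np.load('pics/'+f+'.npz'); return cv2.cvtColor(cv2.imread('pics/'+f+'.png'),cv2.COLOR_BGR2RGB),z['K'],z['R'],z['t']
def ray(K,R,t,u,v,z):
    d=R.T@np.linalg.inv(K)@np.array([u,v,1.]); c=-R.T@t
    return c+d*(z-c[2])/d[2]
def tri(*obs): # (K,R,t,u,v)
    A=np.zeros((3,3));b=np.zeros(3)
    for K,R,t,u,v in obs:
        d=R.T@np.linalg.inv(K)@np.array([u,v,1.]); d/=np.linalg.norm(d); c=-R.T@t
        P=np.eye(3)-np.outer(d,d);A+=P;b+=P@c
    return np.linalg.solve(A,b)
def proj(K,R,t,X):
    p=K@(R@np.array(X)+t); return p[:2]/p[2]
E
python3 - <<'E'
from h import *
for n in ['scene','side','wrist']: 
    a,K,R,t=snap(n,n+'0.png'); print(n,K[0,0],-R.T@t,R[2])
s=robot.sense(); print(s['t'],s['ee_pos'],s['eef_rot'],s['opening'])
E
```

```text
pics
scene 485.7565293075576 [-0.10089889  1.13317746  0.73214899] [ 0.48313804 -0.68814943 -0.5413206 ]
side 464.1109568124997 [ 0.28645648 -0.53491981  0.73356072] [ 0.13930935  0.78091838 -0.60890015]
wrist 333.3185413813953 [0.12732902 0.66664481 0.38417173] [ 0.25226489 -0.07850681 -0.9644683 ]
0.15 [0.19664166 0.64527694 0.22176319] [[-3.51726487e-04  2.91480270e-01  9.56576776e-01]
 [-1.37666779e-03  9.56575788e-01 -2.91480475e-01]
 [-9.99998991e-01 -1.41940984e-03  6.48184590e-05]] 1.0014458432428788
```

View pics/scene0.png

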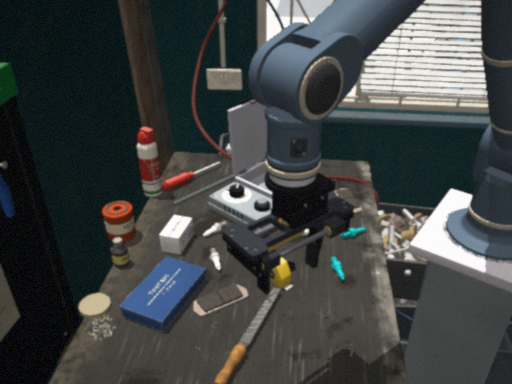

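View pics/side0.png

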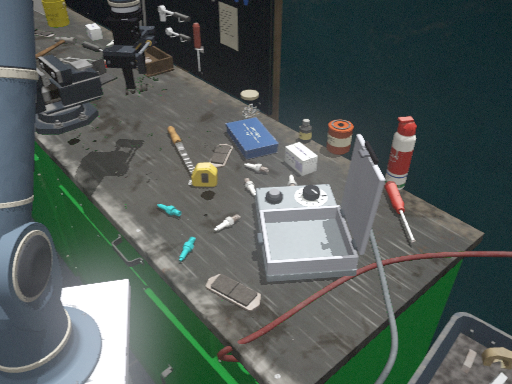

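View pics/wrist0.png

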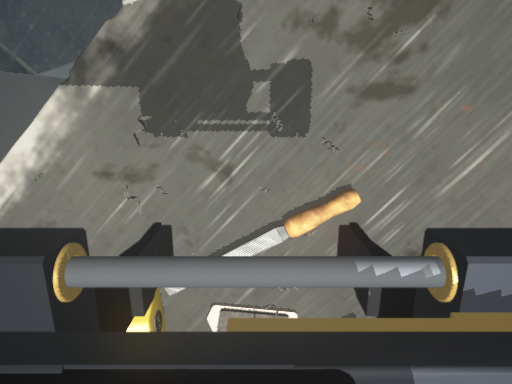

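Run:
```python
import cv2
a=cv2.imread('pics/side0.png')[110:310,150:400]; cv2.imwrite('pics/s0c.png',cv2.resize(a,None,fx=3,fy=3,interpolation=cv2.INTER_CUBIC))
a=cv2.imread('pics/scene0.png')[150:330,140:390]; cv2.imwrite('pics/c0c.png',cv2.resize(a,None,fx=3,fy=3,interpolation=cv2.INTER_CUBIC))
```

```text
(no output)
```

View pics/s0c.png

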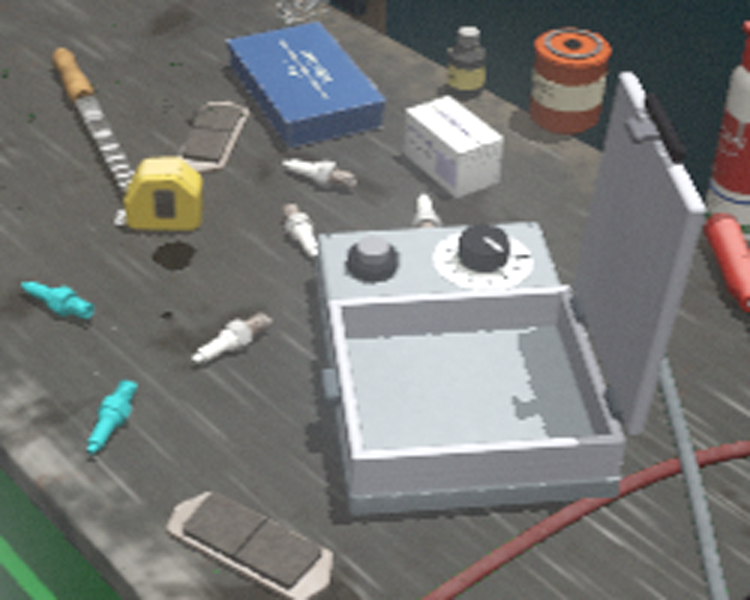

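View pics/c0c.png

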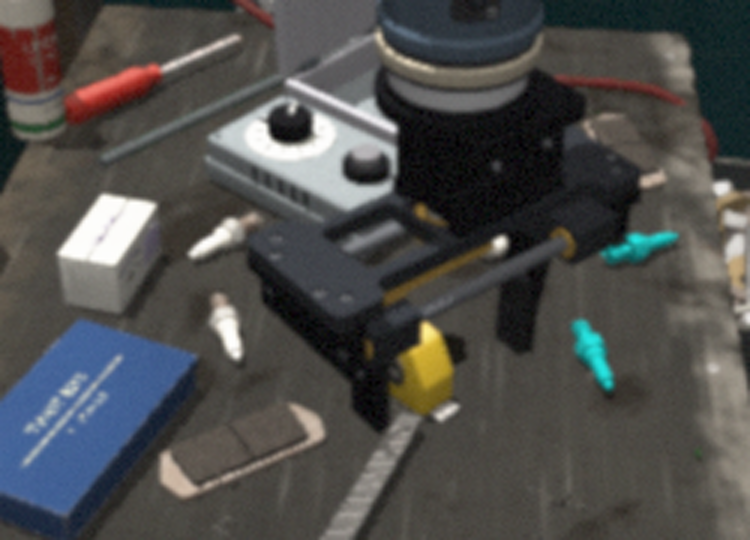

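Run:
```python
from h import *
_,K,R,t=load('side0')
f=lambda u,v,z: np.round(ray(K,R,t,u/3+150,v/3+110,z),4)
print('A tip,thread',f(196,358,.01),f(268,318,.01))
print('B',f(292,208,.01),f(316,252,.01))
print('C',f(285,163,.01),f(353,183,.01))
print('D tip',f(425,197,.01))
print('decoys',f(25,287,.01),f(92,310,.01),f(90,450,.01),f(130,385,.01))
print('tape',f(165,225,0.0))
print('carton bottom front',f(460,195,0),f(500,185,0),f(407,157,0))
print('basin rim near corners', f(350,462,.06), f(621,437,.06), 'panel TL',f(320,238,.048),'TR',f(550,225,.048))
print('bottom FR', f(352,515,0),f(620,492,0))
print('dial',f(484,238,.07),f(372,244,.055),'lid top',f(625,75,.25),f(703,205,.25))
_,K,R,t=load('scene0')
g=lambda u,v,z: np.round(ray(K,R,t,u/3+140,v/3+150,z),4)
print('C',g(238,360,.01),g(215,298,.01)); print('D',g(192,255,.01),g(262,217,.01))
print('dial',g(292,115,.07), 'btn',g(366,158,.055))
print('panel corners',g(208,135,.048),g(208,160,.048))
print('decoys',g(680,238,.01),g(605,250,.01),g(610,388,.01))
```

```text
A tip,thread [0.3443 0.2637 0.01  ] [0.4064 0.2998 0.01  ]
B [0.4511 0.4425 0.01  ] [0.46   0.3766 0.01  ]
C [0.457  0.5129 0.01  ] [0.5118 0.4697 0.01  ]
D tip [0.5702 0.4363 0.01  ]
decoys [0.2169 0.3759 0.01  ] [0.2691 0.3362 0.01  ] [0.2581 0.181  0.01  ] [0.2918 0.243  0.01  ]
tape [0.3393 0.4522 0.    ]
carton bottom front [0.6059 0.4468 0.    ] [0.6459 0.455  0.    ] [0.5735 0.5154 0.    ]
basin rim near corners [0.4278 0.0885 0.06  ] [0.6108 0.0769 0.06  ] panel TL [0.4576 0.3462 0.048 ] TR [0.646  0.3277 0.048 ]
bottom FR [0.4314 0.0952 0.    ] [0.6199 0.0808 0.    ]
dial [0.5783 0.2936 0.07  ] [0.4951 0.3216 0.055 ] lid top [0.6432 0.2252 0.25  ] [0.6346 0.0753 0.25  ]
C [0.4547 0.5146 0.01  ] [0.5164 0.4686 0.01  ]
D [0.5681 0.4369 0.01  ] [0.5554 0.3618 0.01  ]
dial [0.5755 0.2924 0.07  ] btn [0.4972 0.2915 0.055 ]
panel corners [0.6369 0.3341 0.048 ] [0.6107 0.3644 0.048 ]
decoys [0.2536 0.1809 0.01  ] [0.2966 0.2325 0.01  ] [0.2152 0.3799 0.01  ]
```

Call:
{"name": "move_arm", "arguments": {"targets": [[0.72, -0.66, 0, 0, 0, -0.9], [0.72, -0.66, 0, 0, 0, -0.9], [0.72, -0.66, 0, 0, 0, -0.9], [0.72, -0.66, 0, 0, 0, -0.9], [0.72, -0.66, 0, 0, 0, -0.9], [0.72, -0.66, 0, 0, 0, -0.9], [0.72, -0.66, 0, 0, 0, -0.9], [0.72, -0.66, 0, 0, 0, -0.9], [0.72, -0.66, 0, 0, 0, -0.9], [0.72, -0.66, 0, 0, 0, -0.9], [0.72, -0.66, 0, 0, 0, -0.9], [0.72, -0.66, 0, 0, 0, -0.9]], "grip": 0.1, "force": 20}}

```text
t: 1.15
ee_pos: [0.4566, 0.4069, 0.2224]
eef_rot: [[-0.0, 0.99, 0.139], [-0.0, 0.139, -0.99], [-1.0, -0.0, 0.0]]
ft_force: [0.7, 1.1, 0.1]
opening: 0.549
```

Run:
```python
from h import *
for n in ['scene','wrist']: snap(n,n+'1.png')
s=robot.sense(); print(s['t'],s['ee_pos'],np.round(s['eef_rot'],4),s['opening'],s['joint_positions'])
a=cv2.imread('pics/scene1.png')[150:330,140:390]; cv2.imwrite('pics/c1c.png',cv2.resize(a,None,fx=3,fy=3,interpolation=cv2.INTER_CUBIC))
```

```text
1.25 [0.46073006 0.40254126 0.22265686] [[ 0.0029  0.9912  0.1327]
 [-0.003   0.1327 -0.9912]
 [-1.      0.0025  0.0033]] 0.5532850881660953 [-1.00487823  0.36924212  0.28551835  1.70558818 -0.11062965  1.08285705
 -0.5525946 ]
```

View pics/c1c.png

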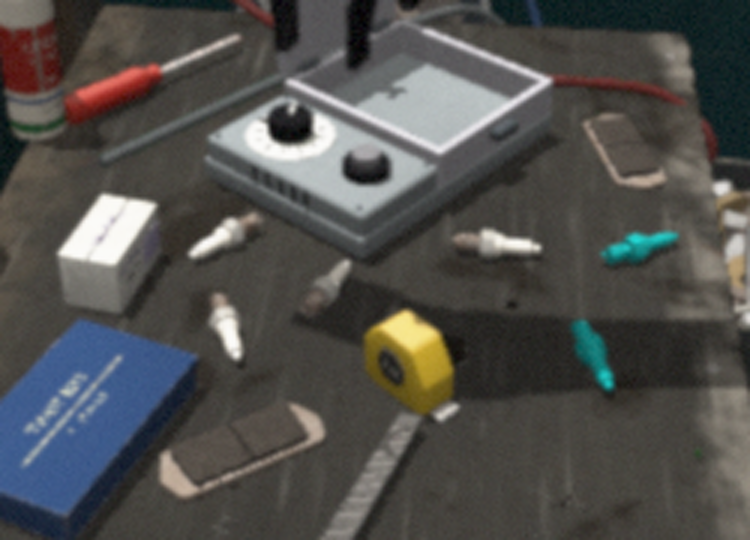

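View pics/wrist1.png

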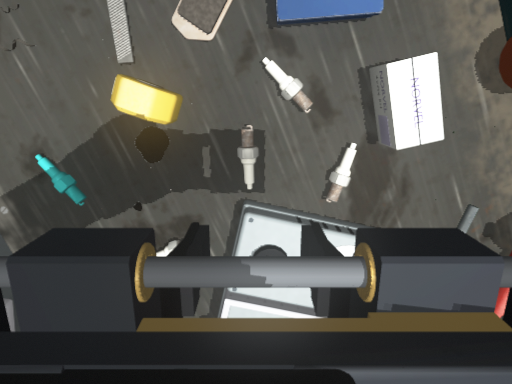

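Run:
```python
from h import *
W=load('wrist1')[1:];S=load('scene1')[1:];D=load('side0')[1:]
sc=lambda p:(p[0]/3+140,p[1]/3+150); sd=lambda p:(p[0]/3+150,p[1]/3+110)
def T(n,w=None,s=None,d=None):
    o=[]
    if w:o.append((*W,*w))
    if s:o.append((*S,*sc(s)))
    if d:o.append((*D,*sd(d)))
    X=tri(*o); print(n,np.round(X,4),'w@10mm',np.round(ray(*W,*w,.01),4) if w else '', 's',np.round(ray(*S,*sc(s),.01),4) if s else '', 'd',np.round(ray(*D,*sd(d),.01),4) if d else '')
T('Btip',(250,188),(347,265),(316,250)); T('Bth',(248,127),(305,310),(293,207))
T('Ctip',(266,60),(238,360),(287,164)); T('Cth',(310,108),(215,298),(352,183))
T('Dtip',(352,146),(192,255),(425,198)); T('Dth',(332,200),(260,218))
T('Atip',None,(540,249),(196,358)); T('Ath',None,(456,241),(268,320))
T('dial',None,(292,113),(484,236))
T('btn',None,(366,155),(372,243))
```

```text
Btip [0.4592 0.3739 0.0121] w@10mm [0.461  0.3722 0.01  ] s [0.4573 0.3735 0.01  ] d [0.4605 0.3793 0.01  ]
Bth [0.4503 0.4409 0.0116] w@10mm [0.4503 0.4414 0.01  ] s [0.4499 0.439  0.01  ] d [0.4522 0.4438 0.01  ]
Ctip [0.4589 0.5127 0.0077] w@10mm [0.4608 0.5128 0.01  ] s [0.4547 0.5146 0.01  ] d [0.4586 0.5109 0.01  ]
Cth [0.5135 0.4702 0.011 ] w@10mm [0.5151 0.4702 0.01  ] s [0.5164 0.4686 0.01  ] d [0.511  0.4699 0.01  ]
Dtip [0.5696 0.4354 0.009 ] w@10mm [0.5691 0.4352 0.01  ] s [0.5681 0.4369 0.01  ] d [0.5698 0.4349 0.01  ]
Dth [0.5555 0.3688 0.013 ] w@10mm [0.5586 0.3697 0.01  ] s [0.5558 0.3639 0.01  ] d 
Atip [0.3427 0.2626 0.0101] w@10mm  s [0.3409 0.2628 0.01  ] d [0.3443 0.2637 0.01  ]
Ath [0.4042 0.295  0.0112] w@10mm  s [0.4031 0.2941 0.01  ] d [0.406  0.2974 0.01  ]
dial [0.5768 0.2921 0.0723] w@10mm  s [0.639  0.2134 0.01  ] d [0.6055 0.3712 0.01  ]
btn [0.4896 0.3042 0.0688] w@10mm  s [0.5398 0.2315 0.01  ] d [0.5092 0.3798 0.01  ]
```

Call:
{"name": "move_arm", "arguments": {"targets": [[0, 0.07, 0, 0, 0, 0], [0, 0, -0.8, 0, 0, 0], [0, 0, -0.8, 0, 0, 0], [0, 0, -0.8, 0, 0, 0], [0, 0, -0.8, 0, 0, 0], [0, 0, -0.8, 0, 0, 0], [0, 0, -0.8, 0, 0, 0], [0, 0, -0.8, 0, 0, 0], [0, 0, -0.8, 0, 0, 0], [0, 0, 0, 0, 0, 0], [0, 0, 0, 0, 0, 0], [0, 0, 0, 0, 0, 0]]}}

```text
t: 2.25
ee_pos: [0.4559, 0.4117, 0.0316]
eef_rot: [[0.001, 0.989, 0.145], [0.002, 0.145, -0.989], [-1.0, 0.001, -0.002]]
ft_force: [0.0, 0.1, -0.1]
opening: 0.549
```

Call:
{"name": "move_arm", "arguments": {"targets": [[-0.04, -0.03, -0.3, 0, 0, 0], [0, 0, -0.3, 0, 0, 0], [0, 0, -0.3, 0, 0, 0], [0, 0, 0, 0, 0, 0], [0, 0, 0, 0, 0, 0]]}}

```text
t: 2.67
ee_pos: [0.4543, 0.4089, 0.0029]
eef_rot: [[-0.001, 0.99, 0.143], [-0.001, 0.143, -0.99], [-1.0, -0.001, 0.001]]
ft_force: [-0.3, 0.1, 0.9]
opening: 0.551
```

Call:
{"name": "move_arm", "arguments": {"targets": [[0, 0, 0, 0, 0, 0], [0, 0, 0, 0, 0, 0], [0, 0, 0, 0, 0, 0], [0, 0, 0, 0, 0, 0], [0, 0, 0, 0, 0, 0], [0, 0, 0, 0, 0, 0], [0, 0, 0, 0, 0, 0]], "grip": -1, "force": 25}}

```text
t: 3.25
ee_pos: [0.4549, 0.4094, 0.0038]
eef_rot: [[0.0, 0.99, 0.144], [0.0, 0.144, -0.99], [-1.0, 0.0, -0.0]]
ft_force: [0.6, -0.1, 2.1]
opening: 0.241
```

Call:
{"name": "move_arm", "arguments": {"targets": [[0, 0, 0.5, 0, 0, 0], [0, 0, 1, 0, 0, 0], [0, 0, 1, 0, 0, 0], [0, 0, 1, 0, 0, 0], [0.166, -1, 0.4, 0, 0, 0], [0.166, -1, 0, 0, 0, 0], [0.166, -1, 0, 0, 0, 0], [0.166, -1, 0, 0, 0, 0], [0.166, -1, 0, 0, 0, 0], [0.166, -1, 0, 0, 0, 0], [0.166, -1, 0, 0, 0, 0], [0.166, -1, 0, 0, 0, 0]]}}

```text
t: 4.25
ee_pos: [0.4944, 0.1678, 0.1206]
eef_rot: [[0.0, 0.99, 0.144], [0.0, 0.144, -0.99], [-1.0, 0.0, -0.0]]
ft_force: [0.6, -0.2, -0.9]
opening: 0.242
```

Run:
```python
from h import *
for n in ['side','wrist']: snap(n,n+'2.png')
s=robot.sense(); print(s['t'],s['ee_pos'],s['opening'],s['ft_force'])
a=cv2.imread('pics/side2.png')[110:310,150:400]; cv2.imwrite('pics/s2c.png',cv2.resize(a,None,fx=3,fy=3,interpolation=cv2.INTER_CUBIC))
```

```text
4.35 [0.49528007 0.16294386 0.12071789] 0.243813364529162 [-0.33100697  0.44126396  0.18755195]
```

View pics/s2c.png

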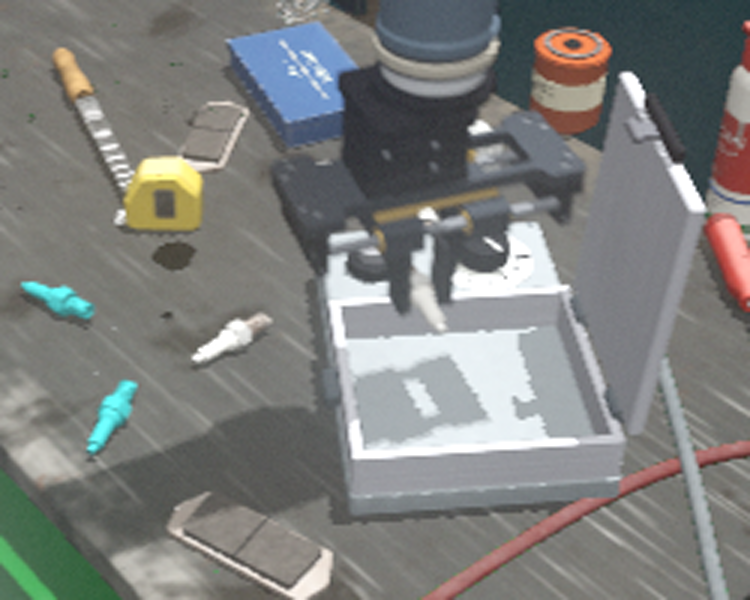

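View pics/wrist2.png

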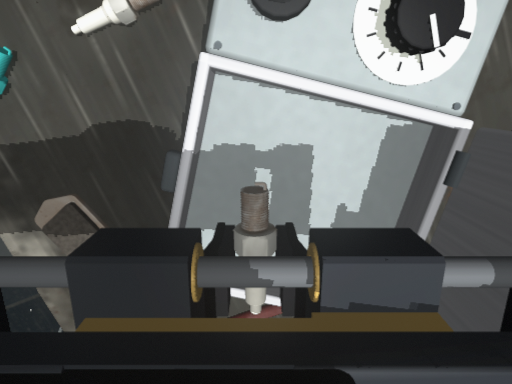

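Call:
{"name": "move_arm", "arguments": {"targets": [[0, 0, -0.5, 0, 0, 0], [0, 0, -0.7, 0, 0, 0], [0, 0, -0.7, 0, 0, 0], [0, 0, -0.7, 0, 0, 0], [0, 0, -0.4, 0, 0, 0], [0, 0, 0, 0, 0, 0], [0, 0, 0, 0, 0, 0]]}}

```text
t: 4.93
ee_pos: [0.4942, 0.1695, 0.0302]
eef_rot: [[-0.001, 0.99, 0.144], [-0.0, 0.144, -0.99], [-1.0, -0.001, 0.0]]
ft_force: [-0.5, -0.4, -1.2]
opening: 0.244
```

Call:
{"name": "move_arm", "arguments": {"targets": [[0, 0, 0, 0, 0, 0], [0, 0, 0, 0, 0, 0], [0, 0, 0, 0, 0, 0], [0, 0, 0, 0, 0, 0], [0, 0, 0, 0, 0, 0], [0, 0, 0.5, 0, 0, 0], [0, 0, 1, 0, 0, 0], [0, 0, 1, 0, 0, 0], [0, 0, 0.5, 0, 0, 0]], "grip": 0}}

```text
t: 5.68
ee_pos: [0.4962, 0.1697, 0.1238]
eef_rot: [[0.004, 0.99, 0.143], [0.002, 0.143, -0.99], [-1.0, 0.005, -0.001]]
ft_force: [0.1, 0.7, 0.7]
opening: 0.498
```

Call:
{"name": "move_arm", "arguments": {"targets": [[-0.33, 0.308, 0, 0, 0, -0.975], [-0.33, 0.308, 0, 0, 0, -0.975], [-0.33, 0.308, 0, 0, 0, -0.975], [-0.33, 0.308, 0, 0, 0, -0.975], [-0.33, 0.308, 0, 0, 0, -0.975], [-0.33, 0.308, 0, 0, 0, -0.975], [-0.33, 0.308, 0, 0, 0, -0.975], [-0.33, 0.308, 0, 0, 0, -0.975], [-0.33, 0.308, 0, 0, 0, -0.975], [-0.33, 0.308, 0, 0, 0, -0.975], [-0.33, 0.308, 0, 0, 0, -0.975], [-0.33, 0.308, 0, 0, 0, -0.975]], "grip": 0.1}}

```text
t: 6.68
ee_pos: [0.3752, 0.2806, 0.1208]
eef_rot: [[0.0, 0.466, -0.885], [0.0, -0.885, -0.466], [-1.0, -0.0, -0.0]]
ft_force: [0.4, 0.5, 0.9]
opening: 0.548
```

Call:
{"name": "move_arm", "arguments": {"targets": [[0, 0, 0, 0, 0, 0], [0, 0, 0, 0, 0, 0]]}}

```text
t: 6.85
ee_pos: [0.3755, 0.2805, 0.1207]
eef_rot: [[0.0, 0.474, -0.88], [0.0, -0.88, -0.474], [-1.0, 0.0, -0.0]]
ft_force: [1.4, -0.2, -0.0]
opening: 0.549
```

Run:
```python
from h import *
for n in ['side','wrist']: snap(n,n+'3.png')
s=robot.sense(); print(s['t'],s['ee_pos'],s['opening'],s['joint_positions'])
a=cv2.imread('pics/side3.png')[110:310,150:400]; cv2.imwrite('pics/s3c.png',cv2.resize(a,None,fx=3,fy=3,interpolation=cv2.INTER_CUBIC))
```

```text
6.95 [0.37639115 0.27966918 0.12076725] 0.5478949942630112 [-1.19280645  0.28733178  0.55320857  2.13953579 -0.2157461   0.76688775
 -1.58167031]
```

View pics/s3c.png

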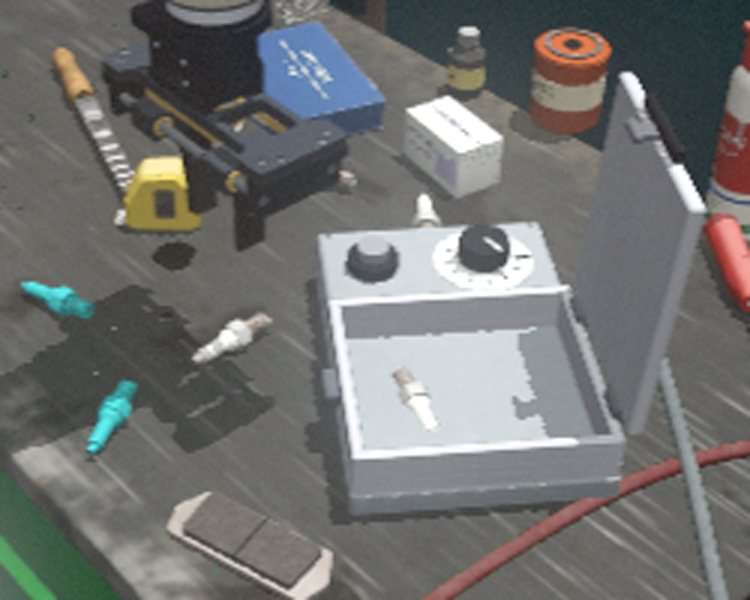

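View pics/wrist3.png

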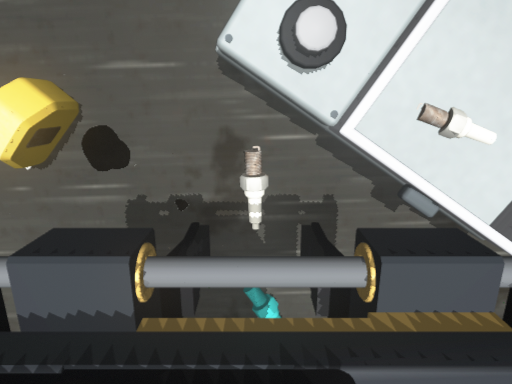

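Run:
```python
from h import *
W=load('wrist3')[1:]
for p in [(255,229),(253,148),(254,184),(433,106),(492,136)]: print(p,ray(*W,*p,.01))
```

```text
(255, 229) [0.34277857 0.26247112 0.01      ]
(253, 148) [0.40484197 0.29755481 0.01      ]
(254, 184) [0.37832023 0.28245444 0.01      ]
(433, 106) [0.50185764 0.18715926 0.01      ]
(492, 136) [0.50521406 0.13074694 0.01      ]
```

Call:
{"name": "move_arm", "arguments": {"targets": [[0.03, 0.03, -0.5, 0, 0, 0], [0, 0, -0.8, 0, 0, 0], [0, 0, -0.8, 0, 0, 0], [0, 0, -0.8, 0, 0, 0], [0, 0, -0.5, 0, 0, 0], [0, 0, -0.3, 0, 0, 0], [0, 0, -0.2, 0, 0, 0], [0, 0, 0, 0, 0, 0], [0, 0, 0, 0, 0, 0]]}}

```text
t: 7.7
ee_pos: [0.3774, 0.281, 0.004]
eef_rot: [[0.001, 0.47, -0.883], [0.0, -0.883, -0.47], [-1.0, -0.0, -0.001]]
ft_force: [-0.2, -0.4, 0.1]
opening: 0.553
```

Call:
{"name": "move_arm", "arguments": {"targets": [[0, 0, 0, 0, 0, 0], [0, 0, 0, 0, 0, 0], [0, 0, 0, 0, 0, 0], [0, 0, 0, 0, 0, 0], [0, 0, 0, 0, 0, 0], [0, 0, 0, 0, 0, 0], [0, 0, 0, 0, 0, 0]], "grip": -1}}

```text
t: 8.28
ee_pos: [0.3768, 0.2814, 0.0038]
eef_rot: [[0.0, 0.47, -0.882], [0.001, -0.882, -0.47], [-1.0, -0.0, -0.001]]
ft_force: [-0.7, 0.2, 3.0]
opening: 0.244
```

Call:
{"name": "move_arm", "arguments": {"targets": [[0, 0, 0.5, 0, 0, 0], [0, 0, 1, 0, 0, 0], [0, 0, 1, 0, 0, 0], [0, 0, 1, 0, 0, 0], [0.5, -0.5, 0.4, 0, 0, -0.42], [0.75, -0.65, 0, 0, 0, -0.42], [0.75, -0.65, 0, 0, 0, -0.42], [0.75, -0.65, 0, 0, 0, -0.42], [0.75, -0.65, 0, 0, 0, -0.42], [0.75, -0.65, 0, 0, 0, -0.42], [0.75, -0.65, 0, 0, 0, -0.42], [0.75, -0.65, 0, 0, 0, -0.42]]}}

```text
t: 9.28
ee_pos: [0.5497, 0.1285, 0.1202]
eef_rot: [[-0.001, 0.135, -0.991], [-0.0, -0.991, -0.135], [-1.0, 0.0, 0.001]]
ft_force: [1.2, -0.2, -0.8]
opening: 0.243
```

Call:
{"name": "move_arm", "arguments": {"targets": [[0, 0, 0, 0, 0, 0], [0, 0, 0, 0, 0, 0]]}}

```text
t: 9.45
ee_pos: [0.5498, 0.1277, 0.1203]
eef_rot: [[-0.0, 0.134, -0.991], [-0.001, -0.991, -0.134], [-1.0, 0.001, 0.0]]
ft_force: [-0.5, 0.7, -0.6]
opening: 0.24
```

Run:
```python
from h import *
for n in ['side']: snap(n,n+'4.png')
s=robot.sense(); print(s['t'],s['ee_pos'],s['opening'],s['joint_positions'])
a=cv2.imread('pics/side4.png')[110:310,150:400]; cv2.imwrite('pics/s4c.png',cv2.resize(a,None,fx=3,fy=3,interpolation=cv2.INTER_CUBIC))
```

```text
9.5 [0.54864581 0.12924921 0.12003781] 0.23897615915100795 [-0.80456995  0.46440603  0.65864308  1.93335834 -0.36773934  0.86685226
 -1.38827341]
```

View pics/s4c.png

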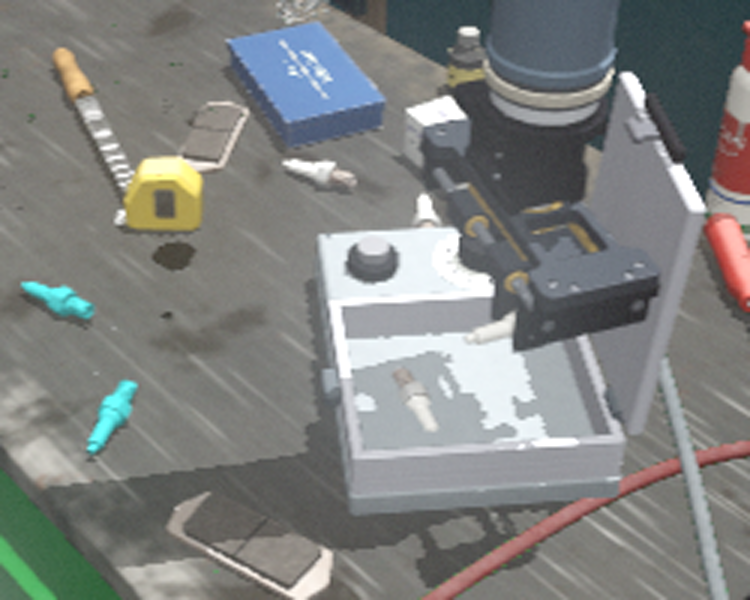

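Call:
{"name": "move_arm", "arguments": {"targets": [[0.2, 0, -0.5, 0, 0, 0], [0, 0, -0.7, 0, 0, 0], [0, 0, -0.7, 0, 0, 0], [0, 0, -0.7, 0, 0, 0], [0, 0, -0.4, 0, 0, 0], [0, 0, 0, 0, 0, 0], [0, 0, 0, 0, 0, 0]]}}

```text
t: 10.08
ee_pos: [0.5545, 0.1303, 0.0304]
eef_rot: [[-0.001, 0.139, -0.99], [-0.0, -0.99, -0.139], [-1.0, -0.0, 0.001]]
ft_force: [0.4, 0.5, -0.2]
opening: 0.242
```

Call:
{"name": "move_arm", "arguments": {"targets": [[0, 0, 0, 0, 0, 0], [0, 0, 0, 0, 0, 0], [0, 0, 0, 0, 0, 0], [0, 0, 0, 0, 0, 0], [0, 0, 0, 0, 0, 0], [0, 0, 0.5, 0, 0, 0], [0, 0, 1, 0, 0, 0], [0, 0, 1, 0, 0, 0], [0, 0, 0.5, 0, 0, 0], [0, 0, 0, 0, 0, 0]], "grip": -0.2}}

```text
t: 10.92
ee_pos: [0.5579, 0.1298, 0.1244]
eef_rot: [[0.007, 0.137, -0.991], [0.003, -0.991, -0.137], [-1.0, -0.002, -0.007]]
ft_force: [0.3, -0.3, -0.8]
opening: 0.402
```

Call:
{"name": "move_arm", "arguments": {"targets": [[-0.186, 1, 0, 0, 0, -0.638], [-0.186, 1, 0, 0, 0, -0.638], [-0.186, 1, 0, 0, 0, -0.638], [-0.186, 1, 0, 0, 0, -0.638], [-0.186, 1, 0, 0, 0, -0.638], [-0.186, 1, 0, 0, 0, -0.638], [-0.186, 1, 0, 0, 0, -0.638], [-0.186, 1, 0, 0, 0, -0.638], [-0.186, 1, 0, 0, 0, -0.638], [-0.186, 1, 0, 0, 0, -0.638], [-0.186, 1, 0, 0, 0, -0.638], [-0.186, 1, 0, 0, 0, -0.638]], "grip": 0.1}}

```text
t: 11.92
ee_pos: [0.4872, 0.4908, 0.1195]
eef_rot: [[-0.001, -0.619, -0.786], [-0.001, -0.786, 0.619], [-1.0, 0.002, 0.0]]
ft_force: [0.2, -0.7, -0.6]
opening: 0.551
```

Call:
{"name": "move_arm", "arguments": {"targets": [[0, 0, 0, 0, 0, 0], [0, 0, 0, 0, 0, 0]]}}

```text
t: 12.08
ee_pos: [0.4863, 0.4917, 0.1187]
eef_rot: [[-0.001, -0.612, -0.791], [-0.002, -0.791, 0.612], [-1.0, 0.002, 0.0]]
ft_force: [0.4, -0.8, -0.5]
opening: 0.549
```

Run:
```python
from h import *
for n in ['side','wrist']: snap(n,n+'5.png')
s=robot.sense(); print(s['t'],s['ee_pos'],s['opening'],s['joint_positions'])
a=cv2.imread('pics/side5.png')[110:310,150:400]; cv2.imwrite('pics/s5c.png',cv2.resize(a,None,fx=3,fy=3,interpolation=cv2.INTER_CUBIC))
```

```text
12.1833 [0.48834937 0.48811482 0.11975672] 0.5509764191038192 [-1.36411727  0.71738761  0.81973809  1.62503586 -0.58144463  1.06122183
 -2.60949942]
```

View pics/s5c.png

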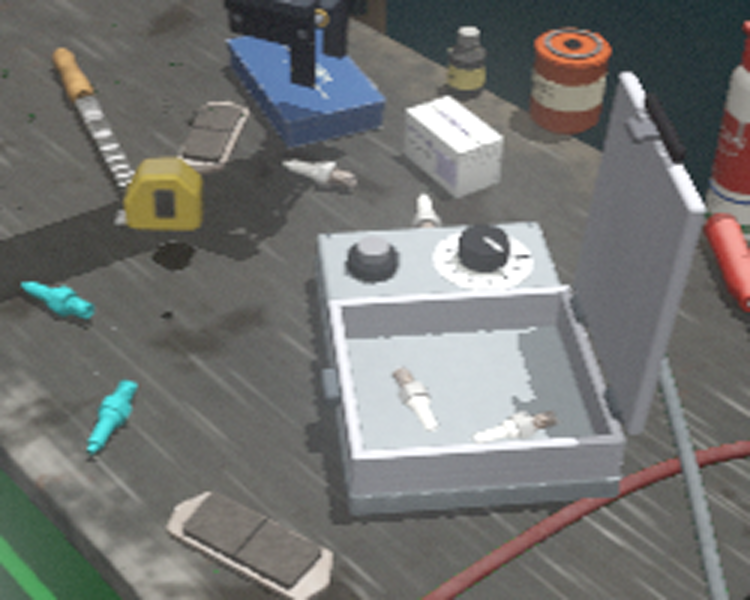

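View pics/wrist5.png

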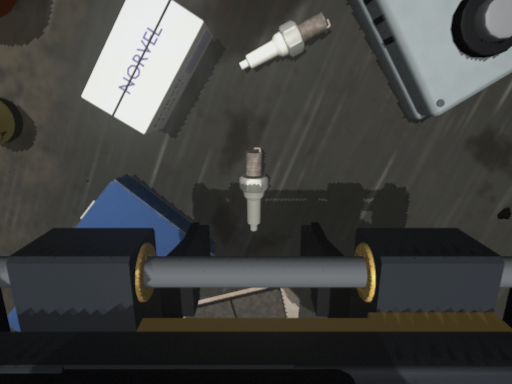

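Call:
{"name": "move_arm", "arguments": {"targets": [[0, 0, 0, 0, 0, 1], [0, 0, 0, 0, 0, 1], [0, 0, 0, 0, 0, 1], [0, 0, 0, 0, 0, 1], [0, 0, 0, 0, 0, 1], [0, 0, 0, 0, 0, 1], [0, 0, 0, 0, 0, 1], [0, 0, 0, 0, 0, 1], [0, 0, 0, 0, 0, 1], [0, 0, 0, 0, 0, 1], [0, 0, 0, 0, 0, 1], [0, 0, 0, 0, 0, 1]]}}

```text
t: 13.18
ee_pos: [0.4893, 0.4871, 0.1207]
eef_rot: [[0.0, 0.56, -0.828], [-0.001, -0.828, -0.56], [-1.0, 0.001, 0.0]]
ft_force: [0.5, -0.2, -0.3]
opening: 0.551
```

Call:
{"name": "move_arm", "arguments": {"targets": [[0, 0, 0, 0, 0, 1], [0, 0, 0, 0, 0, 1], [0, 0, 0, 0, 0, 1], [0, 0, 0, 0, 0, 1], [0, 0, 0, 0, 0, 1], [0, 0, 0, 0, 0, 1], [0, 0, 0, 0, 0, 1], [0, 0, 0, 0, 0, 1], [0, 0, 0, 0, 0, 1], [0, 0, 0, 0, 0, 1], [0, 0, 0, 0, 0, 1], [0, 0, 0, 0, 0, 1]]}}

```text
t: 14.18
ee_pos: [0.4893, 0.487, 0.1205]
eef_rot: [[0.0, 0.961, 0.277], [-0.001, 0.277, -0.961], [-1.0, -0.0, 0.001]]
ft_force: [0.0, -0.7, -0.0]
opening: 0.546
```

Call:
{"name": "move_arm", "arguments": {"targets": [[0, 0, 0, 0, 0, 1], [0, 0, 0, 0, 0, 1], [0, 0, 0, 0, 0, 1], [0, 0, 0, 0, 0, 1], [0, 0, 0, 0, 0, 1], [0, 0, 0, 0, 0, 1], [0, 0, 0, 0, 0, 0], [0, 0, 0, 0, 0, 0]]}}

```text
t: 14.85
ee_pos: [0.4892, 0.4876, 0.1206]
eef_rot: [[0.0, 0.62, 0.784], [-0.001, 0.784, -0.62], [-1.0, -0.0, 0.0]]
ft_force: [0.1, -0.4, -0.8]
opening: 0.547
```

Run:
```python
from h import *
W=load('wrist5')[1:]
for p in [(254,231),(254,150),(254,186)]: print(p,ray(*W,*p,.01))
for p in [(190,240),(125,180)]: print(p,ray(*W,*p,.035))
s=robot.sense(); print(s['t'],s['ee_pos'],s['eef_rot'][0],s['joint_positions'])
snap('wrist','wrist6.png')
```

```text
(254, 231) [0.45699872 0.51400684 0.01      ]
(254, 150) [0.51303025 0.47016212 0.01      ]
(254, 186) [0.48904963 0.48892697 0.01      ]
(190, 240) [0.49056427 0.55279922 0.035     ]
(125, 180) [0.55837383 0.5593222  0.035     ]
14.85 [0.48920885 0.48759582 0.12055302] [7.17800041e-05 6.20277311e-01 7.84382593e-01] [-0.86679411  0.58303521  0.03217406  1.59257936 -0.02096189  0.96672411
  0.07368219]
```

View pics/wrist6.png

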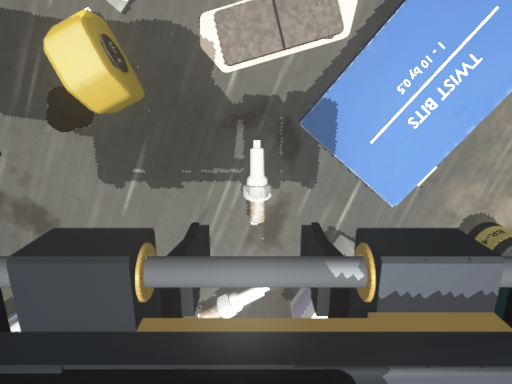

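Call:
{"name": "move_arm", "arguments": {"targets": [[0, 0.05, -0.5, 0, 0, 0], [0, 0, -0.8, 0, 0, 0], [0, 0, -0.8, 0, 0, 0], [0, 0, -0.8, 0, 0, 0], [0, 0, -0.5, 0, 0, 0], [0, 0, -0.3, 0, 0, 0], [0, 0, -0.2, 0, 0, 0], [0, 0, 0, 0, 0, 0], [0, 0, 0, 0, 0, 0]]}}

```text
t: 15.65
ee_pos: [0.4888, 0.4915, 0.0044]
eef_rot: [[0.001, 0.617, 0.787], [0.001, 0.787, -0.617], [-1.0, 0.001, 0.0]]
ft_force: [0.6, 0.0, 0.4]
opening: 0.551
```

Call:
{"name": "move_arm", "arguments": {"targets": [[0, 0, 0, 0, 0, 0], [0, 0, 0, 0, 0, 0], [0, 0, 0, 0, 0, 0], [0, 0, 0, 0, 0, 0], [0, 0, 0, 0, 0, 0], [0, 0, 0, 0, 0, 0], [0, 0, 0, 0, 0, 0]], "grip": -1}}

```text
t: 16.23
ee_pos: [0.4884, 0.4912, 0.004]
eef_rot: [[0.0, 0.616, 0.788], [0.0, 0.788, -0.616], [-1.0, 0.001, -0.0]]
ft_force: [-0.1, -0.6, 2.6]
opening: 0.24
```

Call:
{"name": "move_arm", "arguments": {"targets": [[0, 0, 0.5, 0, 0, 0], [0, 0, 1, 0, 0, 0], [0, 0, 1, 0, 0, 0], [0, 0, 1, 0, 0, 0], [0, -0.4, 0.4, 0, 0, 0.5], [0.2, -0.93, 0, 0, 0, 0.5], [0.2, -0.93, 0, 0, 0, 0.5], [0.2, -0.93, 0, 0, 0, 0.5], [0.2, -0.93, 0, 0, 0, 0.5], [0.2, -0.93, 0, 0, 0, 0.5], [0.2, -0.93, 0, 0, 0, 0.5], [0.2, -0.93, 0, 0, 0, 0.5]]}}

```text
t: 17.23
ee_pos: [0.5304, 0.2824, 0.1216]
eef_rot: [[0.001, 0.24, 0.971], [0.0, 0.971, -0.24], [-1.0, 0.001, 0.001]]
ft_force: [0.0, 0.2, -0.6]
opening: 0.243
```

Call:
{"name": "move_arm", "arguments": {"targets": [[0.2, -0.93, 0, 0, 0, 0.6], [0.2, -0.93, 0, 0, 0, 0.6], [0.1, -0.93, 0, 0, 0, 0.5], [0, 0, 0, 0, 0, 0], [0, 0, 0, 0, 0, 0]]}}

```text
t: 17.65
ee_pos: [0.5459, 0.1976, 0.1215]
eef_rot: [[0.001, 0.072, 0.997], [-0.0, 0.997, -0.072], [-1.0, -0.0, 0.001]]
ft_force: [-0.4, 0.6, -0.6]
opening: 0.244
```

Run:
```python
from h import *
for n in ['side','scene']: snap(n,n+'7.png')
s=robot.sense(); print(s['t'],s['ee_pos'],s['opening'],s['joint_positions'])
a=cv2.imread('pics/side7.png')[110:310,150:400]; b=cv2.imread('pics/scene7.png')[150:350,140:390]; cv2.imwrite('pics/s7c.png',cv2.resize(np.vstack([a,b]),None,fx=1.5*1,fy=1.5,interpolation=cv2.INTER_CUBIC))
```

```text
17.75 [0.54520204 0.20100286 0.12129425] 0.24446330851195536 [-0.36197039  0.42565534 -0.0822561   1.86140173  0.04396639  0.85517071
  1.03816121]
```

View pics/s7c.png

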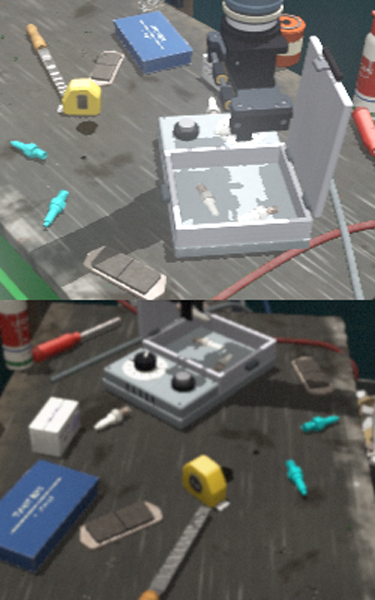

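Call:
{"name": "move_arm", "arguments": {"targets": [[0, 0, -0.5, 0, 0, 0], [0, 0, -0.7, 0, 0, 0], [0, 0, -0.7, 0, 0, 0], [0, 0, -0.7, 0, 0, 0], [0, 0, -0.4, 0, 0, 0], [0, 0, 0, 0, 0, 0], [0, 0, 0, 0, 0, 0]]}}

```text
t: 18.33
ee_pos: [0.5449, 0.2012, 0.0305]
eef_rot: [[-0.001, 0.066, 0.998], [0.0, 0.998, -0.066], [-1.0, 0.0, -0.001]]
ft_force: [0.3, 1.5, -0.0]
opening: 0.246
```

Call:
{"name": "move_arm", "arguments": {"targets": [[0, 0, 0, 0, 0, 0], [0, 0, 0, 0, 0, 0], [0, 0, 0, 0, 0, 0], [0, 0, 0, 0, 0, 0], [0, 0, 0, 0, 0, 0], [0, 0, 0.5, 0, 0, 0], [0, 0, 1, 0, 0, 0], [0, 0, 1, 0, 0, 0], [0, 0, 0.5, 0, 0, 0], [0, 0, 0, 0, 0, 0]], "grip": -0.2}}

```text
t: 19.17
ee_pos: [0.5478, 0.2011, 0.1249]
eef_rot: [[0.008, 0.067, 0.998], [0.003, 0.998, -0.067], [-1.0, 0.004, 0.007]]
ft_force: [0.9, 0.2, -0.0]
opening: 0.401
```

Call:
{"name": "move_arm", "arguments": {"targets": [[0, 0.66, 0, 0, 0, 0], [0, 0.66, 0, 0, 0, 0], [0, 0.66, 0, 0, 0, -1], [0, 0.66, 0, 0, 0, -1], [0, 0.66, 0, 0, 0, -1], [0, 0.66, 0, 0, 0, -1], [0.1, 0.66, 0, 0, 0, -1], [0.1, 0.66, 0, 0, 0, -1], [0.1, 0.66, 0, 0, 0, -1], [0.1, 0.63, 0, 0, 0, -1], [0.1, 0, 0, 0, 0, -1], [0.06, 0, 0, 0, 0, -1]], "grip": 0.1}}

```text
t: 20.17
ee_pos: [0.561, 0.3988, 0.1191]
eef_rot: [[-0.001, 0.899, 0.439], [-0.0, 0.439, -0.899], [-1.0, -0.001, -0.0]]
ft_force: [-0.2, -0.7, -0.1]
opening: 0.547
```

Call:
{"name": "move_arm", "arguments": {"targets": [[0, 0, 0, 0, 0, -1], [0, 0, 0, 0, 0, -1], [0, 0, 0, 0, 0, -1], [0, 0, 0, 0, 0, -1], [0, 0, 0, 0, 0, -1], [0, 0, 0, 0, 0, -1], [0, 0, 0, 0, 0, 0], [0, 0, 0, 0, 0, 0]]}}

```text
t: 20.83
ee_pos: [0.5615, 0.397, 0.1197]
eef_rot: [[-0.001, 0.986, -0.168], [-0.001, -0.168, -0.986], [-1.0, -0.001, 0.001]]
ft_force: [-0.3, 0.5, 0.7]
opening: 0.546
```

Run:
```python
from h import *
for n in ['side','wrist']: snap(n,n+'8.png')
s=robot.sense(); print(s['t'],s['ee_pos'],s['eef_rot'][0],s['opening'],s['joint_positions'])
a=cv2.imread('pics/side8.png')[110:310,150:400];  cv2.imwrite('pics/s8c.png',cv2.resize(a,None,fx=3,fy=3,interpolation=cv2.INTER_CUBIC))
```

```text
20.9333 [0.56176288 0.3970627  0.12010659] [-5.02477932e-04  9.85632721e-01 -1.68902003e-01] 0.5504395260348827 [-0.88507797  0.59371693  0.3093953   1.61287922 -0.20822643  0.96822642
 -0.67649545]
```

View pics/s8c.png

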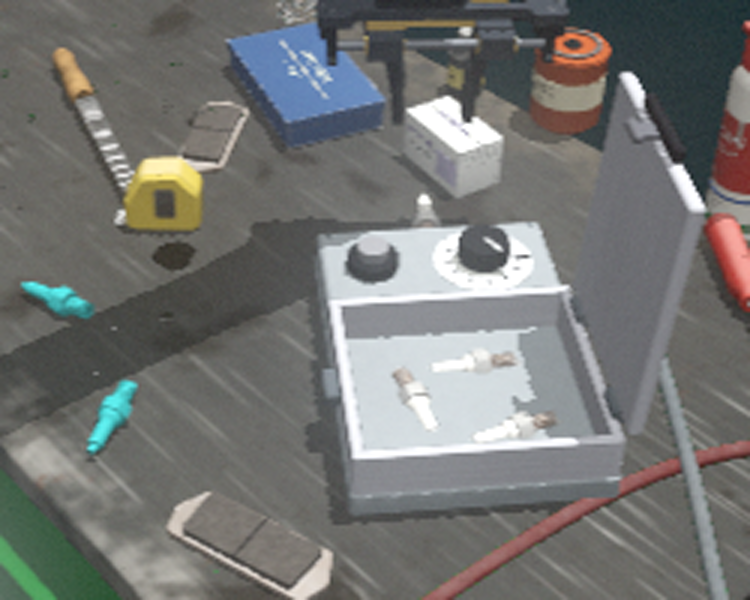

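View pics/wrist8.png

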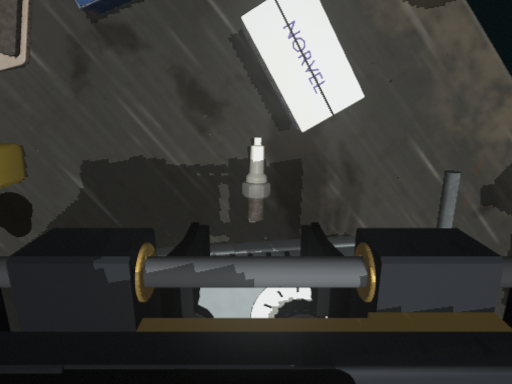

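Call:
{"name": "move_arm", "arguments": {"targets": [[0, 0.03, -0.5, 0, 0, 0], [0, 0, -0.8, 0, 0, 0], [0, 0, -0.8, 0, 0, 0], [0, 0, -0.8, 0, 0, 0], [0, 0, -0.5, 0, 0, 0], [0, 0, -0.3, 0, 0, 0], [0, 0, -0.2, 0, 0, 0], [0, 0, 0, 0, 0, 0], [0, 0, 0, 0, 0, 0]]}}

```text
t: 21.68
ee_pos: [0.5626, 0.3984, 0.0043]
eef_rot: [[0.001, 0.985, -0.171], [0.001, -0.171, -0.985], [-1.0, 0.001, -0.001]]
ft_force: [0.0, -0.7, 0.6]
opening: 0.547
```

Call:
{"name": "move_arm", "arguments": {"targets": [[0, 0, 0, 0, 0, 0], [0, 0, 0, 0, 0, 0], [0, 0, 0, 0, 0, 0], [0, 0, 0, 0, 0, 0], [0, 0, 0, 0, 0, 0], [0, 0, 0, 0, 0, 0], [0, 0, 0, 0, 0, 0]], "grip": -1}}

```text
t: 22.27
ee_pos: [0.5622, 0.3982, 0.004]
eef_rot: [[0.0, 0.985, -0.171], [0.0, -0.171, -0.985], [-1.0, 0.0, -0.0]]
ft_force: [-0.0, -0.9, 2.4]
opening: 0.242
```

Run:
```python
from h import *
K,R,t=load('side8')[1:]
f=lambda u,v,z: np.round(ray(K,R,t,u/3+150,v/3+110,z),4)
for n,p in dict(Bth=(402,370),Btip=(430,427),Atip=(478,438),Ath=(552,416),Ctip=(435,367),Cth=(512,358)).items(): print(n,f(*p,.024))
for n,p in dict(FL=(344,300),FR=(357,452),BL=(565,293),BR=(610,435)).items(): print(n,f(*p,.06))
```

```text
Bth [0.4928 0.2061 0.024 ]
Btip [0.4983 0.1444 0.024 ]
Atip [0.5289 0.1275 0.024 ]
Ath [0.5871 0.1387 0.024 ]
Ctip [0.5178 0.2046 0.024 ]
Cth [0.5773 0.2034 0.024 ]
FL [0.4577 0.2519 0.06  ]
FR [0.4342 0.0965 0.06  ]
BL [0.6235 0.2284 0.06  ]
BR [0.6043 0.08   0.06  ]
```

Call:
{"name": "move_arm", "arguments": {"targets": [[0, 0, 0.5, 0, 0, 0], [0, 0, 1, 0, 0, 0], [0, 0, 1, 0, 0, 0.5], [0, 0, 1, 0, 0, 1], [0, 0, 0.4, 0, 0, 1], [0, 0, 0, 0, 0, 1], [0, 0, 0, 0, 0, 1], [0, 0, 0, 0, 0, 1], [0, 0, 0, 0, 0, 1], [0, 0, 0, 0, 0, 1], [0, 0, 0, 0, 0, 1], [0, 0, 0, 0, 0, 1]]}}

```text
t: 23.27
ee_pos: [0.5621, 0.3978, 0.1215]
eef_rot: [[0.001, 0.676, 0.737], [-0.0, 0.737, -0.676], [-1.0, 0.0, 0.0]]
ft_force: [-0.3, 0.8, -0.1]
opening: 0.247
```

Call:
{"name": "move_arm", "arguments": {"targets": [[0, 0, 0, 0, 0, 1], [0, 0, 0, 0, 0, 1], [0, 0, 0, 0, 0, 1], [-0.1, -0.9, 0, 0, 0, 1], [-0.1, -0.95, 0, 0, 0, 1], [0, -0.95, 0, 0, 0, 1], [0, -0.95, 0, 0, 0, 0.5], [0, -0.95, 0, 0, 0, 0], [0, -0.95, 0, 0, 0, 0], [0, -0.95, 0, 0, 0, 0], [0, -0.95, 0, 0, 0, 0], [0, 0, 0, 0, 0, 0]]}}

```text
t: 24.27
ee_pos: [0.5566, 0.1631, 0.1213]
eef_rot: [[0.0, 0.076, 0.997], [-0.005, 0.997, -0.076], [-1.0, -0.005, 0.0]]
ft_force: [0.1, -1.0, -0.0]
opening: 0.248
```

Call:
{"name": "move_arm", "arguments": {"targets": [[0, 0, -0.5, 0, 0, 0], [0, 0, -0.7, 0, 0, 0], [0, 0, -0.7, 0, 0, 0], [0, 0, -0.5, 0, 0, 0], [0, 0, -0.2, 0, 0, 0], [0, 0, 0, 0, 0, 0], [0, 0, 0, 0, 0, 0]]}}

```text
t: 24.85
ee_pos: [0.5565, 0.1718, 0.0433]
eef_rot: [[0.001, 0.067, 0.998], [0.0, 0.998, -0.067], [-1.0, 0.0, 0.001]]
ft_force: [0.7, -0.4, 0.7]
opening: 0.244
```

Run:
```python
from h import *
for n in ['side','scene']: snap(n,n+'9.png')
s=robot.sense(); print(s['t'],s['ee_pos'],s['opening'],s['joint_positions'])
a=cv2.imread('pics/side9.png')[110:310,150:400];  b=cv2.imread('pics/scene9.png')[150:350,140:390];cv2.imwrite('pics/s9c.png',cv2.resize(np.vstack([a,b]),None,fx=1.5,fy=1.5,interpolation=cv2.INTER_CUBIC))
```

```text
24.95 [0.55699876 0.17194628 0.04391725] 0.24404809061768198 [-0.30969326  0.53216672 -0.0820354   1.9082958   0.06467456  0.7012561
  1.0739092 ]
```

View pics/s9c.png

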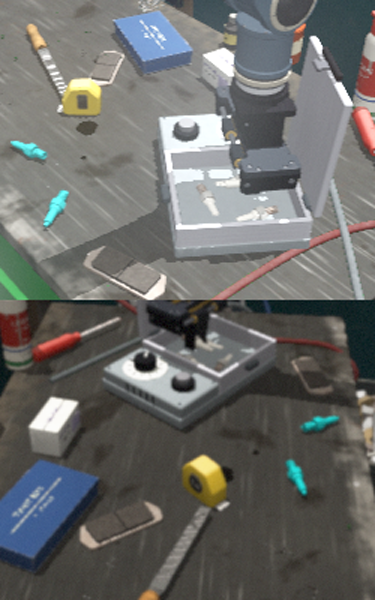

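Call:
{"name": "move_arm", "arguments": {"targets": [[0, -0.07, -0.05, 0, 0, 0], [0, 0, 0, 0, 0, 0]]}}

```text
t: 25.12
ee_pos: [0.5564, 0.1691, 0.0418]
eef_rot: [[0.001, 0.068, 0.998], [0.0, 0.998, -0.068], [-1.0, 0.0, 0.001]]
ft_force: [-0.4, -0.6, -0.0]
opening: 0.245
```

Call:
{"name": "move_arm", "arguments": {"targets": [[0, 0, 0, 0, 0, 0], [0, 0, 0, 0, 0, 0], [0, 0, 0, 0, 0, 0], [0, 0, 0, 0, 0, 0], [0, 0, 0, 0, 0, 0], [0, 0, 0.5, 0, 0, 0], [0, 0, 1, 0, 0, 0], [-0.5, 0, 1, 0, 0, 0], [-0.9, 0, 0.5, 0, 0, 0], [-0.9, 0, 0, 0, 0, 0], [-0.9, 0, 0, 0, 0, 0], [-0.9, 0, 0, 0, 0, 0]], "grip": -0.3}}

```text
t: 26.12
ee_pos: [0.4319, 0.1695, 0.1315]
eef_rot: [[0.001, 0.067, 0.998], [0.0, 0.998, -0.067], [-1.0, 0.001, 0.001]]
ft_force: [0.3, 1.2, -0.8]
opening: 0.348
```

Run:
```python
from h import *
for n in ['side','scene','wrist']: snap(n,n+'10.png')
s=robot.sense(); print(s['t'],s['ee_pos'],s['opening'],s['joint_positions'])
a=cv2.imread('pics/side10.png')[110:310,150:400];  b=cv2.imread('pics/scene10.png')[150:350,140:390];cv2.imwrite('pics/s10c.png',cv2.resize(np.vstack([a,b]),None,fx=1.5,fy=1.5,interpolation=cv2.INTER_CUBIC))
```

```text
26.2667 [0.43138985 0.16951559 0.13126389] 0.34937673505303274 [-0.35918196  0.24447201 -0.12294533  2.11046312  0.04184638  0.78926063
  0.99756828]
```

View pics/s10c.png

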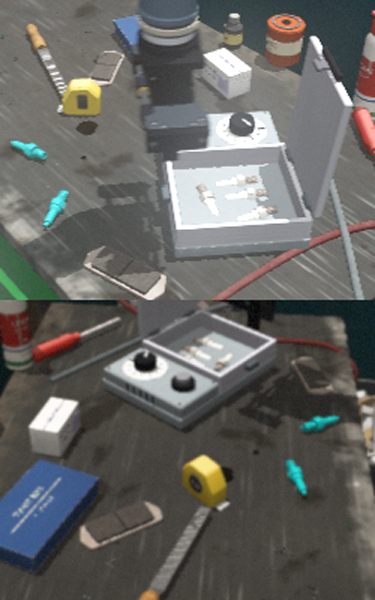

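View pics/wrist10.png

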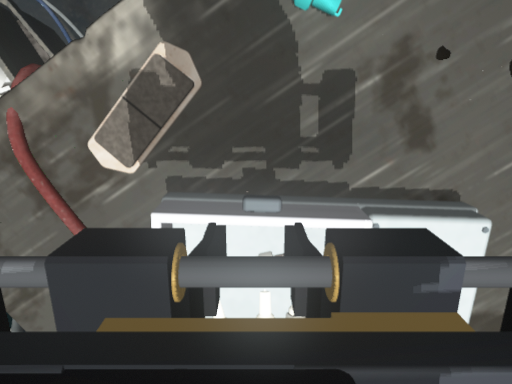

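Run:
```python
from h import *
a=cv2.imread('pics/scene10.png')[60:210,180:340];b=cv2.imread('pics/side10.png')[120:290,300:440]
cv2.imwrite('pics/lidc.png',cv2.resize(a,None,fx=4,fy=4,interpolation=cv2.INTER_CUBIC))
cv2.imwrite('pics/lids.png',cv2.resize(b,None,fx=3.5,fy=3.5,interpolation=cv2.INTER_CUBIC))
K,R,t=load('side10')[1:]
print('can base',ray(K,R,t,395,188,0), ray(K,R,t,405,118,0.2), 'hose',ray(K,R,t,378,240,0))
```

```text
can base [0.82443728 0.34527324 0.        ] [0.81596695 0.35677823 0.2       ] hose [ 7.04241409e-01  1.69407181e-01 -1.11022302e-16]
```

View pics/lidc.png

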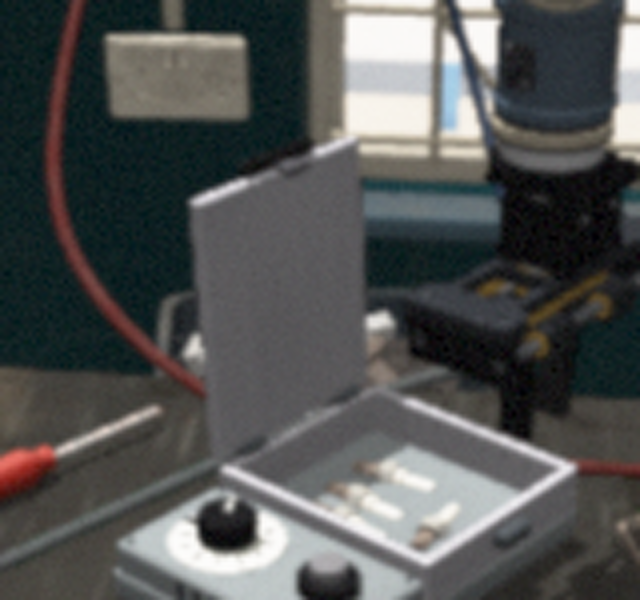

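View pics/lids.png

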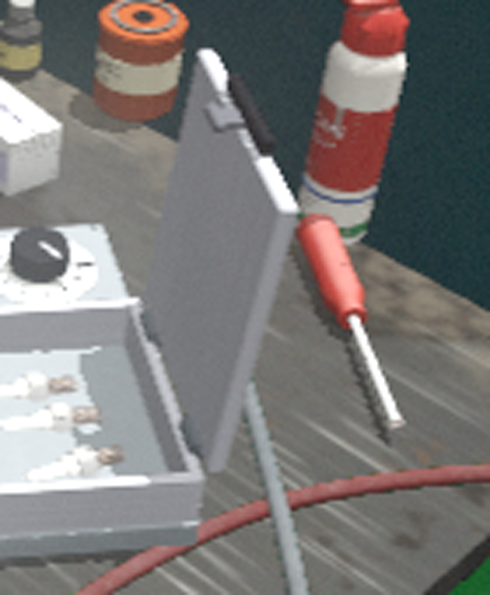

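View pics/scene10.png

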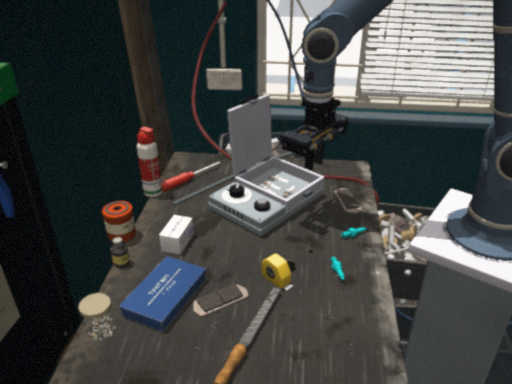

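Run:
```python
from h import *
S=load('scene10')[1:];D=load('side10')[1:]
TL=tri((*S,227.5,111.2),(*D,358,134.3));TR=tri((*S,269.2,95),(*D,380,180.6))
print(TL,TR)
# rim corners & dial for washer pose
def p(n,s,d): print(n,tri((*S,s[0]/4+180,s[1]/4+60),(*D,d[0]/3.5+300,d[1]/3.5+120)))
p('rim back-left outer',(222,470),(135,300))
p('rim back-right',(378,390),(200,480))
print('dialtop',tri((*S,228/4+180,505/4+60),(*D,38/3.5+300,243/3.5+120)))
```

```text
[0.64693582 0.23445247 0.24638533] [0.62758599 0.07579741 0.24591681]
rim back-left outer [0.62653947 0.23608667 0.05873071]
rim back-right [0.60890962 0.07388555 0.05758868]
dialtop [0.57695406 0.29013735 0.07362665]
```

Call:
{"name": "move_arm", "arguments": {"targets": [[0, 0, 0.9, 0, 0, -0.5], [0, 0, 0.95, 0, 0, 0], [0, 0, 0.95, 0, 0, 0], [0, 0, 0.95, 0, 0, 0], [0, 0, 0.95, 0, 0, 0], [0, 0, 0.95, 0, 0, 0], [0.4, -0.05, 0, 0, 0, 0], [0.8, -0.06, 0, 0, 0, 0], [0.8, -0.06, 0, 0, 0, 0], [0.8, -0.06, 0, 0, 0, 0], [0.8, -0.06, 0, 0, 0, 0], [0.8, -0.06, 0, 0, 0, 0]], "grip": -1}}

```text
t: 27.27
ee_pos: [0.5674, 0.1585, 0.3001]
eef_rot: [[0.001, 0.12, 0.993], [-0.0, 0.993, -0.12], [-1.0, -0.0, 0.001]]
ft_force: [0.1, -0.1, 0.6]
opening: 0.003
```

Call:
{"name": "move_arm", "arguments": {"targets": [[0.8, -0.06, 0, 0, 0, 0], [0.8, -0.06, 0, 0, 0, 0], [0.8, -0.06, 0, 0, 0, 0], [0.8, -0.06, 0, 0, 0, 0], [0.8, -0.06, 0, 0, 0, 0], [0.55, -0.06, 0, 0, 0, 0], [0, 0, 0, 0, 0, 0], [0, 0, 0, 0, 0, 0]]}}

```text
t: 27.93
ee_pos: [0.7024, 0.1474, 0.299]
eef_rot: [[-0.001, 0.121, 0.993], [-0.001, 0.993, -0.121], [-1.0, -0.001, -0.001]]
ft_force: [-0.2, 0.0, -0.6]
opening: 0.005
```

Run:
```python
from h import *
for n in ['side','scene']: snap(n,n+'11.png')
s=robot.sense(); print(s['t'],s['ee_pos'],s['opening'],s['joint_positions'])
a=cv2.imread('pics/side11.png')[0:300,200:500];  b=cv2.imread('pics/scene11.png')[40:300,140:440];cv2.imwrite('pics/s11c.png',cv2.resize(np.vstack([a,b]),None,fx=1.07,fy=1.07,interpolation=cv2.INTER_CUBIC))
```

```text
28.0333 [0.701164   0.14833712 0.30013831] 0.0033291144808614537 [-0.25264904  0.49359318 -0.02301113  1.31668572  0.01084723  1.33224933
  1.17611214]
```

View pics/s11c.png

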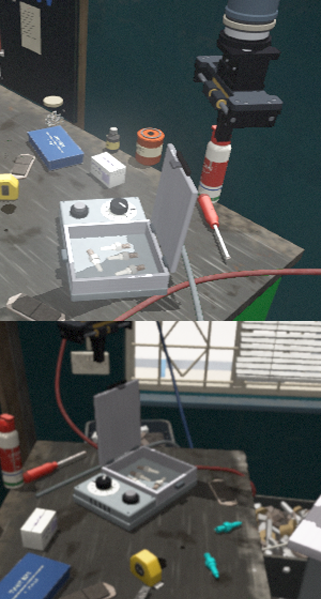

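Call:
{"name": "move_arm", "arguments": {"targets": [[0, 0, -0.6, 0, 0, 0], [0, 0, -0.7, 0, 0, 0], [0, 0, -0.7, 0, 0, 0], [0, 0, -0.5, 0, 0, 0], [-0.3, 0.04, 0, 0, 0, 0], [-0.4, 0.05, 0, 0, 0, 0], [-0.4, 0.05, 0, 0, 0, 0], [-0.4, 0.05, 0, 0, 0, 0], [-0.4, 0.05, 0, 0, 0, 0], [-0.4, 0.05, 0, 0, 0, 0], [-0.4, 0.05, 0, 0, 0, 0]]}}

```text
t: 28.95
ee_pos: [0.6203, 0.1583, 0.2279]
eef_rot: [[0.004, 0.119, 0.993], [0.0, 0.993, -0.119], [-1.0, 0.001, 0.004]]
ft_force: [2.3, -1.4, -1.0]
opening: 0.005
```

Run:
```python
from h import *
for n in ['side','scene']: snap(n,n+'12.png')
s=robot.sense(); print(s['t'],s['ee_pos'],s['ft_force'])
a=cv2.imread('pics/side12.png')[0:300,200:500];  b=cv2.imread('pics/scene12.png')[40:300,140:440];cv2.imwrite('pics/s12c.png',cv2.resize(a,None,fx=1.9,fy=1.9,interpolation=cv2.INTER_CUBIC))
```

```text
29.05 [0.61880516 0.15929232 0.22775166] [ 0.88577556 -0.40325689  0.09775624]
```

View pics/s12c.png

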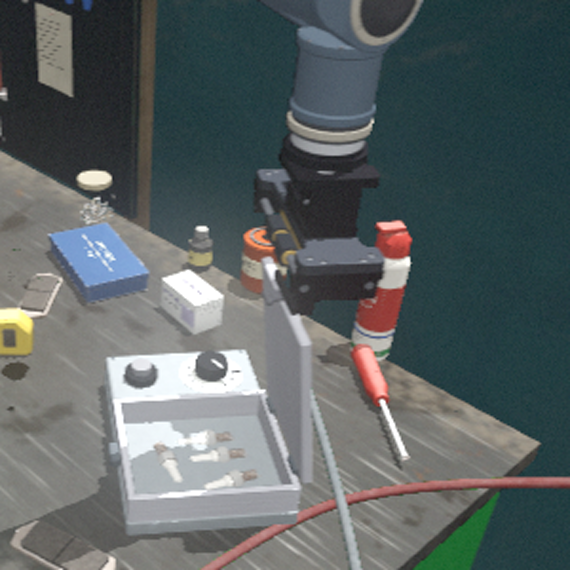

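Call:
{"name": "move_arm", "arguments": {"targets": [[-0.45, 0.055, -0.23, 0, 0, 0], [-0.45, 0.055, -0.23, 0, 0, 0], [-0.5, 0.06, -0.21, 0, 0, 0], [-0.5, 0.06, -0.21, 0, 0, 0], [-0.44, 0.054, -0.3, 0, 0, 0], [-0.44, 0.054, -0.3, 0, 0, 0], [-0.37, 0.045, -0.385, 0, 0, 0], [-0.37, 0.045, -0.385, 0, 0, 0]]}}

```text
t: 29.72
ee_pos: [0.5152, 0.1716, 0.1592]
eef_rot: [[0.003, 0.119, 0.993], [0.001, 0.993, -0.119], [-1.0, 0.001, 0.003]]
ft_force: [1.3, 0.7, 0.1]
opening: 0.004
```

Run:
```python
from h import *
for n in ['side','scene']: snap(n,n+'13.png')
s=robot.sense(); print(s['t'],s['ee_pos'],s['ft_force'])
a=cv2.imread('pics/side13.png')[0:300,200:500];  b=cv2.imread('pics/scene13.png')[40:300,140:440];cv2.imwrite('pics/s13c.png',cv2.resize(a,None,fx=1.9,fy=1.9,interpolation=cv2.INTER_CUBIC))
```

```text
29.8167 [0.51254637 0.17144018 0.15741375] [ 0.75747916 -1.3608145   1.10586372]
```

View pics/s13c.png

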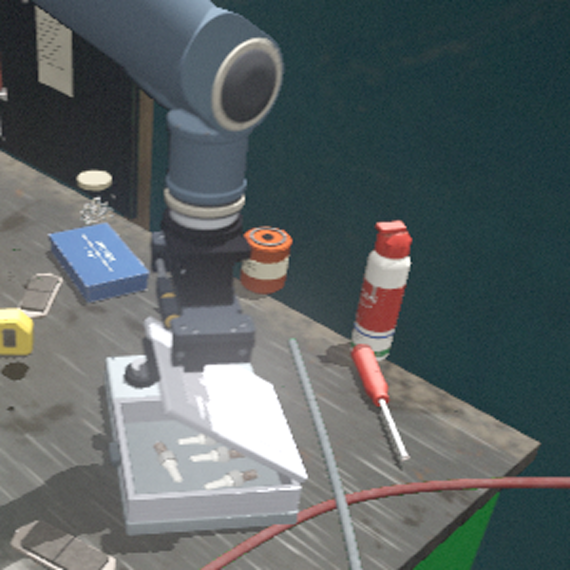

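Call:
{"name": "move_arm", "arguments": {"targets": [[-0.27, 0.033, -0.4, 0, 0, 0], [-0.27, 0.033, -0.4, 0, 0, 0], [-0.25, 0.023, -0.5, 0, 0, 0], [-0.25, 0.023, -0.5, 0, 0, 0], [-0.2, 0.02, -0.3, 0, 0, 0], [0, 0, 0, 0, 0, 0]]}}

```text
t: 30.32
ee_pos: [0.4764, 0.1751, 0.0942]
eef_rot: [[-0.003, 0.118, 0.993], [-0.001, 0.993, -0.118], [-1.0, -0.001, -0.003]]
ft_force: [-0.4, 0.0, 0.4]
opening: 0.005
```

Run:
```python
from h import *
for n in ['side','scene']: snap(n,n+'14.png')
s=robot.sense(); print(s['t'],s['ee_pos'],s['ft_force'])
a=cv2.imread('pics/side14.png')[100:300,200:400];  b=cv2.imread('pics/scene14.png')[40:300,140:440];cv2.imwrite('pics/s14c.png',cv2.resize(a,None,fx=3,fy=3,interpolation=cv2.INTER_CUBIC))
```

```text
30.4167 [0.47856873 0.1754748  0.09571293] [0.15616998 0.12920078 0.50112214]
```

View pics/s14c.png

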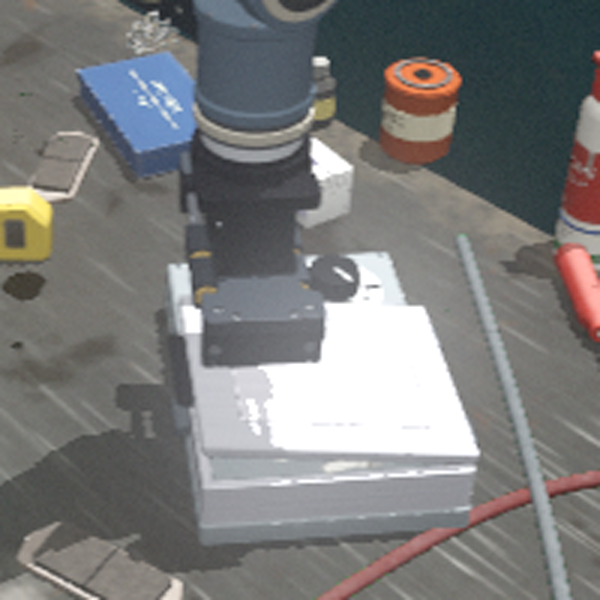

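Call:
{"name": "move_arm", "arguments": {"targets": [[-0.3, 0.06, 0, 0, 0, 0], [-0.3, 0.05, 0, 0, 0, 0], [0, 0, -0.2, 0, 0, 0], [0, 0, -0.2, 0, 0, 0], [0, 0, -0.1, 0, 0, 0], [0, 0, -0.1, 0, 0, 0], [0, 0, -0.1, 0, 0, 0]]}}

```text
t: 31.0
ee_pos: [0.4596, 0.1788, 0.0739]
eef_rot: [[0.0, 0.119, 0.993], [0.0, 0.993, -0.119], [-1.0, 0.0, 0.0]]
ft_force: [0.3, 0.2, -1.5]
opening: 0.007
```

Call:
{"name": "move_arm", "arguments": {"targets": [[0, 0, -0.1, 0, 0, 0], [0, 0, 0, 0, 0, 0]]}}

```text
t: 31.17
ee_pos: [0.4599, 0.1786, 0.072]
eef_rot: [[-0.0, 0.119, 0.993], [-0.0, 0.993, -0.119], [-1.0, -0.0, -0.0]]
ft_force: [-4.0, -1.2, 13.5]
opening: 0.004
```

Call:
{"name": "move_arm", "arguments": {"targets": [[0, 0, -0.08, 0, 0, 0], [0, 0, 0, 0, 0, 0], [0, 0, 0, 0, 0, 0]]}}

```text
t: 31.42
ee_pos: [0.46, 0.1787, 0.0716]
eef_rot: [[-0.0, 0.12, 0.993], [-0.0, 0.993, -0.12], [-1.0, -0.0, -0.0]]
ft_force: [-9.2, -2.8, 31.4]
opening: 0.008
```

Call:
{"name": "move_arm", "arguments": {"targets": [[0, 0, 0.3, 0, 0, 0], [0, 0, 0.9, 0, 0, 0], [0, 0, 1, 0, 0, 0], [0, 0, 1, 0, 0, 0], [0, 0.5, 1, 0, 0, 0], [0, 0.6, 0, 0, 0, 0], [0, 0, 0, 0, 0, 0], [0, 0, 0, 0, 0, 0]]}}

```text
t: 32.08
ee_pos: [0.4596, 0.2119, 0.1943]
eef_rot: [[-0.0, 0.118, 0.993], [-0.0, 0.993, -0.118], [-1.0, -0.0, -0.0]]
ft_force: [-0.5, -0.4, -0.6]
opening: 0.003
```

Run:
```python
from h import *
for n in ['side','scene','wrist']: snap(n,n+'15.png')
s=robot.sense(); print(s['t'],s['ee_pos'],s['ft_force'],s['joint_positions'])
a=cv2.imread('pics/side15.png')[100:300,200:400];  b=cv2.imread('pics/scene15.png')[130:280,170:370];cv2.imwrite('pics/s15c.png',cv2.resize(np.vstack([a,b]),None,fx=1.7,fy=1.7,interpolation=cv2.INTER_CUBIC))
```

```text
32.2333 [0.45928242 0.21009939 0.19343516] [ 0.62397037 -0.10666556 -0.47387026] [-0.42534028  0.22816286 -0.1022881   1.95805907  0.02867553  0.9593404
  0.90854851]
```

View pics/s15c.png

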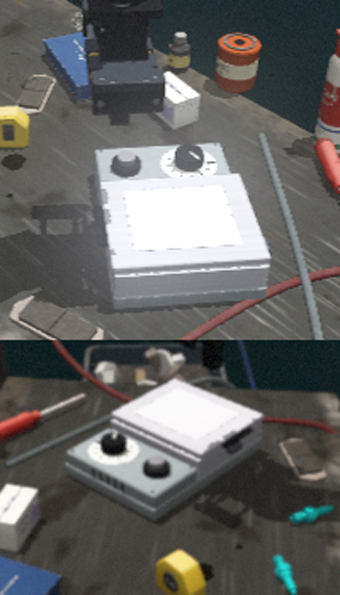

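View pics/wrist15.png

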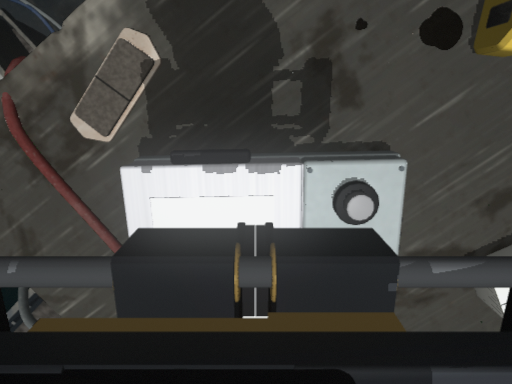

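Call:
{"name": "move_arm", "arguments": {"targets": [[0.45, 0.406, 0, 0, 0, 0.875], [0.45, 0.406, 0, 0, 0, 0.875], [0.45, 0.406, 0, 0, 0, 0.875], [0.45, 0.406, 0, 0, 0, 0.875], [0.45, 0.406, 0, 0, 0, 0.875], [0.45, 0.406, 0, 0, 0, 0.875], [0.45, 0.406, 0, 0, 0, 0.875], [0.45, 0.406, 0, 0, 0, 0.875], [0.45, 0.406, 0, 0, 0, 0.875], [0.45, 0.406, 0, 0, 0, 0.875], [0.45, 0.406, 0, 0, 0, 0.875], [0.45, 0.406, 0, 0, 0, 0.875]], "grip": 0.25}}

```text
t: 33.23
ee_pos: [0.6225, 0.3566, 0.1931]
eef_rot: [[-0.002, -0.832, 0.554], [-0.002, 0.554, 0.832], [-1.0, 0.0, -0.003]]
ft_force: [0.3, 0.6, 0.1]
opening: 0.621
```

Call:
{"name": "move_arm", "arguments": {"targets": [[0, 0, 0, 0, 0, 0], [0, 0, 0, 0, 0, 0]]}}

```text
t: 33.4
ee_pos: [0.6217, 0.3567, 0.1928]
eef_rot: [[-0.003, -0.829, 0.559], [-0.002, 0.559, 0.829], [-1.0, 0.001, -0.003]]
ft_force: [-0.9, -0.4, -0.0]
opening: 0.622
```

Run:
```python
from h import *
for n in ['side','wrist']: snap(n,n+'16.png')
s=robot.sense(); print(s['t'],s['ee_pos'],s['eef_rot'][0],s['joint_positions'])
b=cv2.imread('pics/wrist16.png'); cv2.imwrite('pics/w16c.png',cv2.resize(b[0:260,100:420],None,fx=2.3,fy=2.3,interpolation=cv2.INTER_CUBIC))
```

```text
33.5 [0.62121229 0.35622229 0.19367265] [-0.00177945 -0.82937761  0.55868562] [-0.38929202  0.5783374  -0.29726154  1.43988538  0.17653779  1.15206645
  1.8355822 ]
```

View pics/w16c.png

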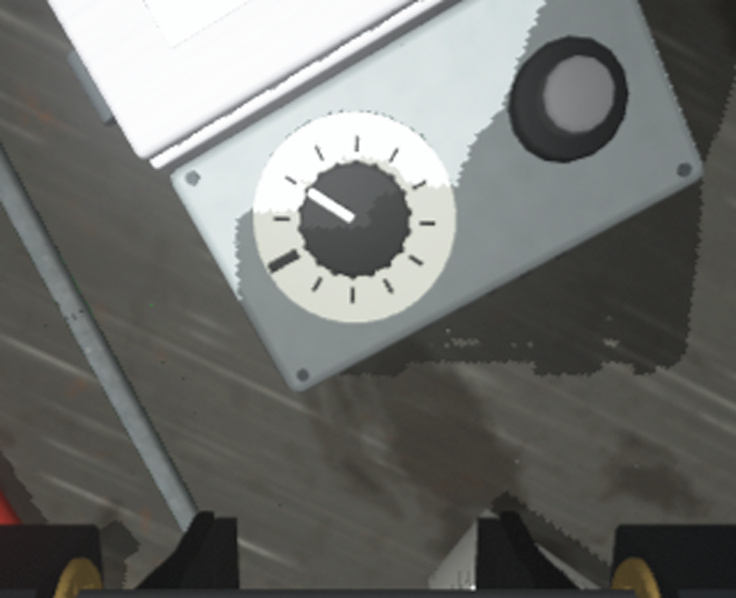

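Run:
```python
from h import *
W=load('wrist16')[1:]
f=lambda u,v,z: np.round(ray(*W,u/2.3+100,v/2.3,z),4)
c=f(354.5,217,.048); print('disc',c,'knob',f(353,217,.07))
for n,p in dict(zero=(283,261),one=(281,218),two=(290,180),seven=(427,223)).items():
    q=f(*p,.048)-c; print(n,np.degrees(np.arctan2(q[1],q[0])))
k=f(352.5,217,.07);q=f(310,190,.07)-k; print('ptr',np.degrees(np.arctan2(q[1],q[0])))
print('btn top',f(579,93,.06),f(579,93,.07))
```

```text
disc [0.5784 0.2925 0.048 ] knob [0.5791 0.2925 0.07  ]
zero -3.345791191197559
one -33.07460919228433
two -62.887553572044375
seven 141.21279722652264
ptr -65.31519562673219
btn top [0.4884 0.3023 0.06  ] [0.4916 0.3021 0.07  ]
```

Call:
{"name": "move_arm", "arguments": {"targets": [[-0.48, -0.71, 0, 0, 0, 0], [-0.48, -0.71, 0, 0, 0, 0], [-0.48, -0.7, 0, 0, 0, 0], [0, 0, -0.6, 0, 0, 0], [0, 0, -0.8, 0, 0, 0], [0, 0, -0.8, 0, 0, 0], [0, 0, -0.6, 0, 0, 0], [0, 0, -0.4, 0, 0, 0], [0, 0, 0, 0, 0, 0], [0, 0, 0, 0, 0, 0]], "grip": 0.25}}

```text
t: 34.33
ee_pos: [0.5783, 0.2936, 0.0987]
eef_rot: [[-0.001, -0.83, 0.557], [-0.001, 0.557, 0.83], [-1.0, 0.0, -0.001]]
ft_force: [0.2, -0.6, 0.7]
opening: 0.623
```

Run:
```python
from h import *
for n in ['side','scene']: snap(n,n+'17.png')
s=robot.sense(); print(s['t'],s['ee_pos'],s['eef_rot'][0],s['joint_positions'])
a=cv2.imread('pics/side17.png')[130:230,230:350];  b=cv2.imread('pics/scene17.png')[150:250,190:310];cv2.imwrite('pics/s17c.png',cv2.resize(np.hstack([a,b]),None,fx=3.3,fy=3.3,interpolation=cv2.INTER_CUBIC))
```

```text
34.4333 [0.57928456 0.2944826  0.10018511] [ 0.0021602  -0.83040563  0.55715512] [-0.32914676  0.56487797 -0.29099141  1.70084795  0.19729124  0.90219844
  1.85081309]
```

View pics/s17c.png

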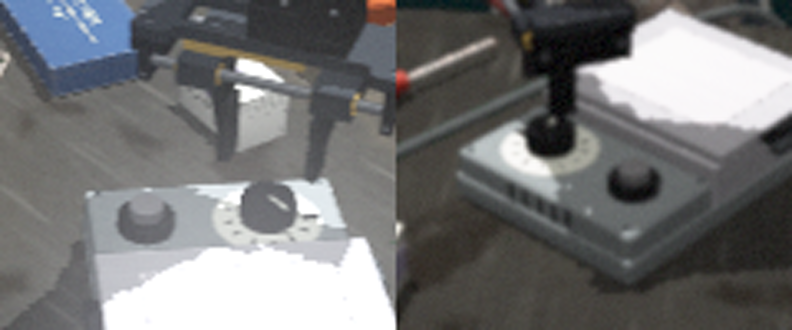

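Call:
{"name": "move_arm", "arguments": {"targets": [[-0.02, -0.04, -0.4, 0, 0, 0], [0, 0, -0.4, 0, 0, 0], [0, 0, -0.4, 0, 0, 0], [0, 0, -0.25, 0, 0, 0], [0, 0, 0, 0, 0, 0], [0, 0, 0, 0, 0, 0]]}}

```text
t: 34.93
ee_pos: [0.5774, 0.2927, 0.0541]
eef_rot: [[-0.002, -0.831, 0.557], [-0.001, 0.557, 0.831], [-1.0, 0.001, -0.002]]
ft_force: [0.1, 0.7, 0.4]
opening: 0.625
```

Call:
{"name": "move_arm", "arguments": {"targets": [[0, 0, 0, 0, 0, 0], [0, 0, 0, 0, 0, 0], [0, 0, 0, 0, 0, 0], [0, 0, 0, 0, 0, 0], [0, 0, 0, 0, 0, 0], [0, 0, 0, 0, 0, 0]], "grip": -1, "force": 20}}

```text
t: 35.43
ee_pos: [0.5793, 0.2925, 0.0558]
eef_rot: [[0.002, -0.83, 0.558], [0.0, 0.558, 0.83], [-1.0, -0.002, 0.002]]
ft_force: [3.3, -1.2, 1.4]
opening: 0.455
```

Call:
{"name": "move_arm", "arguments": {"targets": [[0, 0, 0, 0, 0, -0.5], [0, 0, 0, 0, 0, -0.8], [0, 0, 0, 0, 0, -0.8], [0, 0, 0, 0, 0, -0.8], [0, 0, 0, 0, 0, -0.8], [0, 0, 0, 0, 0, -0.8], [0, 0, 0, 0, 0, -0.8], [0, 0, 0, 0, 0, -0.8], [0, 0, 0, 0, 0, -0.8], [0, 0, 0, 0, 0, -0.8], [0, 0, 0, 0, 0, -0.8], [0, 0, 0, 0, 0, -0.8]], "force": 30}}

```text
t: 36.43
ee_pos: [0.5789, 0.2931, 0.0558]
eef_rot: [[0.002, -0.002, 1.0], [0.001, 1.0, 0.002], [-1.0, 0.001, 0.002]]
ft_force: [3.5, -1.1, 0.6]
opening: 0.45
```

Call:
{"name": "move_arm", "arguments": {"targets": [[0, 0, 0, 0, 0, -0.8], [0, 0, 0, 0, 0, -0.8], [0, 0, 0, 0, 0, -0.8], [0, 0, 0, 0, 0, -0.8], [0, 0, 0, 0, 0, -0.8], [0, 0, 0, 0, 0, -0.8], [0, 0, 0, 0, 0, -0.8], [0, 0, 0, 0, 0, -0.8], [0, 0, 0, 0, 0, -0.8], [0, 0, 0, 0, 0, -0.8], [0, 0, 0, 0, 0, -0.8], [0, 0, 0, 0, 0, -0.8]]}}

```text
t: 37.43
ee_pos: [0.5793, 0.2938, 0.0558]
eef_rot: [[0.004, 0.843, 0.538], [0.002, 0.538, -0.843], [-1.0, 0.004, 0.0]]
ft_force: [3.1, 0.2, -0.7]
opening: 0.453
```

Call:
{"name": "move_arm", "arguments": {"targets": [[0, 0, 0, 0, 0, -0.8], [0, 0, 0, 0, 0, -0.8], [0, 0, 0, 0, 0, -0.8], [0, 0, 0, 0, 0, -0.8], [0, 0, 0, 0, 0, -0.8], [0, 0, 0, 0, 0, -0.8], [0, 0, 0, 0, 0, -0.5], [0, 0, 0, 0, 0, -0.4], [0, 0, 0, 0, 0, 0], [0, 0, 0, 0, 0, 0]]}}

```text
t: 38.27
ee_pos: [0.5798, 0.2939, 0.0559]
eef_rot: [[0.005, 1.0, -0.024], [0.002, -0.024, -1.0], [-1.0, 0.005, -0.002]]
ft_force: [6.4, 0.5, -1.4]
opening: 0.451
```

Run:
```python
from h import *
for n in ['side','scene']: snap(n,n+'18.png')
s=robot.sense(); print(s['t'],s['ee_pos'],np.degrees(np.arctan2(s['eef_rot'][1][1],s['eef_rot'][0][1])),s['opening'],s['joint_positions'],s['moment'],s['ft_force'])
a=cv2.imread('pics/side18.png')[130:230,230:350];  b=cv2.imread('pics/scene18.png')[150:250,190:310];cv2.imwrite('pics/s18c.png',cv2.resize(np.hstack([a,b]),None,fx=3.3,fy=3.3,interpolation=cv2.INTER_CUBIC))
```

```text
38.3667 [0.57983436 0.29394721 0.05586519] -1.3926021767236865 0.45107142001262707 [-0.80614652  0.62533694  0.38789666  1.76059358 -0.31008002  0.81089204
 -0.29449664] [ 0.08255177 -1.23203797 -0.04857358] [ 5.40175683  1.72404746 -0.63435743]
```

View pics/s18c.png

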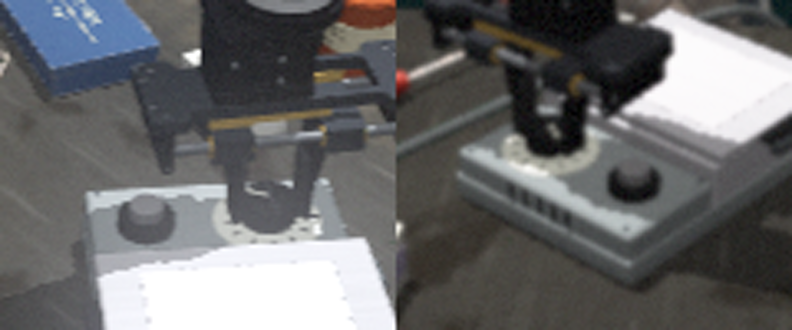

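Call:
{"name": "move_arm", "arguments": {"targets": [[0, 0, 0, 0, 0, 0], [0, 0, 0, 0, 0, 0], [0, 0, 0, 0, 0, 0], [0, 0, 0, 0, 0, 0], [0, 0, 0, 0, 0, 0], [0, 0, 0.5, 0, 0, 0], [0, 0, 0.8, 0, 0, 0], [0, 0, 0.8, 0, 0, 0], [0, -0.7, 0.8, 0, 0, 0], [0, -0.7, 0.8, 0, 0, 0], [0, -0.7, 0.5, 0, 0, 0], [0, -0.7, 0, 0, 0, 0]], "grip": 0.25}}

```text
t: 39.37
ee_pos: [0.5796, 0.2086, 0.185]
eef_rot: [[0.006, 1.0, -0.025], [0.003, -0.025, -1.0], [-1.0, 0.006, -0.003]]
ft_force: [0.6, -0.0, -0.7]
opening: 0.625
```

Call:
{"name": "move_arm", "arguments": {"targets": [[0, 0, 0, 0, 0, 0], [0, 0, 0, 0, 0, 0]]}}

```text
t: 39.53
ee_pos: [0.5777, 0.2076, 0.1814]
eef_rot: [[-0.0, 1.0, -0.028], [0.0, -0.028, -1.0], [-1.0, -0.0, -0.0]]
ft_force: [-0.0, 1.2, -0.3]
opening: 0.625
```

Run:
```python
from h import *
for n in ['side','wrist']: snap(n,n+'19.png')
s=robot.sense(); print(s['t'],s['ee_pos'])
b=cv2.imread('pics/wrist19.png'); cv2.imwrite('pics/w19c.png',cv2.resize(b[0:260,100:420],None,fx=2.3,fy=2.3,interpolation=cv2.INTER_CUBIC))
```

```text
39.6333 [0.57717915 0.21008952 0.1805968 ]
```

View pics/w19c.png

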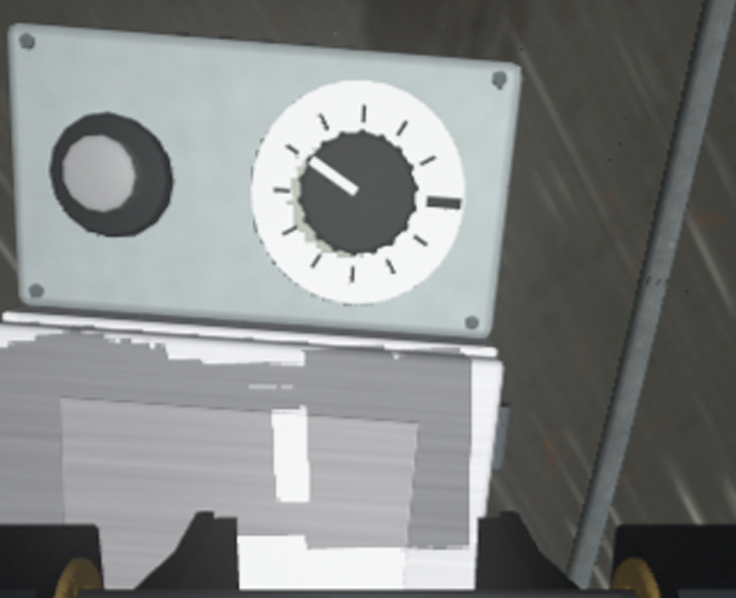

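Run:
```python
from h import *
W=load('wrist19')[1:];V=load('wrist16')[1:]
g=lambda u,v:(u/2.3+100,v/2.3)
f=lambda u,v,z: np.round(ray(*W,*g(u,v),z),4)
c=f(357.5,191,.048); print(c)
an=lambda p,z,c:np.degrees(np.arctan2(*(f(*p,z)-c)[[1,0]]))
print('zero',an((443,202),.048,c),'7',an((292,149),.048,c),'8',an((322,120),.048,c),'6',an((281,190),.048,c))
print('ptr',an((312,160),.07,f(356,191,.07)),an((312,160),.07,np.array([.5785,.2925,.07])))
print('btn',tri((*W,*g(98,173)),(*V,*g(579,93))))
S=load('scene15')[1:];D=load('side15')[1:]
```

```text
[0.5796 0.295  0.048 ]
zero -8.334364517357825 7 146.993348723587 8 116.1911851651487 6 177.7582493368027
ptr 144.79781740785108 139.63546342690262
btn [0.49186004 0.30212963 0.07024123]
```

Call:
{"name": "move_arm", "arguments": {"targets": [[-0.58, 0.62, 0, 0, 0, 0], [-0.58, 0.62, 0, 0, 0, 0], [-0.58, 0.62, 0, 0, 0, 0], [-0.58, 0.61, 0, 0, 0, 0], [-0.58, 0.61, 0, 0, 0, 0], [0, 0, -0.7, 0, 0, 0], [0, 0, -0.8, 0, 0, 0], [0, 0, -0.8, 0, 0, 0], [0, 0, -0.6, 0, 0, 0], [0, 0, -0.3, 0, 0, 0], [0, 0, 0, 0, 0, 0], [0, 0, 0, 0, 0, 0]], "grip": -1}}

```text
t: 40.63
ee_pos: [0.4907, 0.302, 0.085]
eef_rot: [[-0.0, 1.0, -0.024], [-0.0, -0.024, -1.0], [-1.0, -0.0, 0.0]]
ft_force: [0.8, 0.0, -0.3]
opening: 0.005
```

Call:
{"name": "move_arm", "arguments": {"targets": [[0, 0, -0.2, 0, 0, 0], [0, 0, -0.15, 0, 0, 0], [0, 0, -0.1, 0, 0, 0], [0, 0, 0, 0, 0, 0]]}}

```text
t: 40.97
ee_pos: [0.4907, 0.3011, 0.0714]
eef_rot: [[-0.0, 1.0, -0.025], [-0.0, -0.025, -1.0], [-1.0, -0.0, 0.0]]
ft_force: [0.4, 0.6, 0.5]
opening: 0.011
```

Call:
{"name": "move_arm", "arguments": {"targets": [[0, 0, -0.1, 0, 0, 0], [0, 0, -0.05, 0, 0, 0], [0, 0, 0, 0, 0, 0]]}}

```text
t: 41.22
ee_pos: [0.4912, 0.3014, 0.0674]
eef_rot: [[0.001, 1.0, -0.025], [0.001, -0.025, -1.0], [-1.0, 0.001, -0.001]]
ft_force: [-0.6, 0.5, 3.1]
opening: 0.004
```

Call:
{"name": "move_arm", "arguments": {"targets": [[0, 0, -0.1, 0, 0, 0], [0, 0, -0.05, 0, 0, 0], [0, 0, 0, 0, 0, 0]]}}

```text
t: 41.47
ee_pos: [0.4913, 0.3015, 0.0643]
eef_rot: [[0.0, 1.0, -0.025], [0.001, -0.025, -1.0], [-1.0, 0.0, -0.001]]
ft_force: [-3.7, -1.5, 13.6]
opening: 0.005
```

Call:
{"name": "move_arm", "arguments": {"targets": [[0, 0, -0.05, 0, 0, 0], [0, 0, 0, 0, 0, 0]]}}

```text
t: 41.63
ee_pos: [0.4914, 0.3015, 0.0641]
eef_rot: [[-0.0, 1.0, -0.025], [0.002, -0.025, -1.0], [-1.0, -0.0, -0.002]]
ft_force: [-6.0, -3.3, 23.8]
opening: 0.004
```

Bottomed out (force climbs, position stopped at the end of travel). Release and retreat.

Call:
{"name": "move_arm", "arguments": {"targets": [[0, 0, 0.3, 0, 0, 0], [0, 0, 0.8, 0, 0, 0], [0, 0, 0.9, 0, 0, 0], [0, 0, 0.9, 0, 0, 0], [0, 0, 0.9, 0, 0, 0], [0.5, -0.6, 0.2, 0, 0, 0], [0.6, -0.7, 0, 0, 0, 0], [0.6, -0.7, 0, 0, 0, 0], [0.6, -0.7, 0, 0, 0, 0], [0.6, -0.7, 0, 0, 0, 0], [0, 0, 0, 0, 0, 0], [0, 0, 0, 0, 0, 0]]}}

```text
t: 42.63
ee_pos: [0.5786, 0.1971, 0.1807]
eef_rot: [[-0.0, 1.0, -0.029], [-0.001, -0.029, -1.0], [-1.0, -0.0, 0.001]]
ft_force: [-0.6, 0.8, -0.4]
opening: 0.006
```

Run:
```python
from h import *
for n in ['side','scene','wrist']: snap(n,n+'20.png')
s=robot.sense(); print(s['t'],s['ee_pos'],s['ft_force'])
b=cv2.imread('pics/wrist20.png'); cv2.imwrite('pics/w20c.png',cv2.resize(b[0:260,60:420],None,fx=2.2,fy=2.2,interpolation=cv2.INTER_CUBIC))
```

```text
42.7833 [0.57697845 0.20063466 0.18068624] [ 0.04204897 -0.13105393  0.4322254 ]
```

View pics/w20c.png

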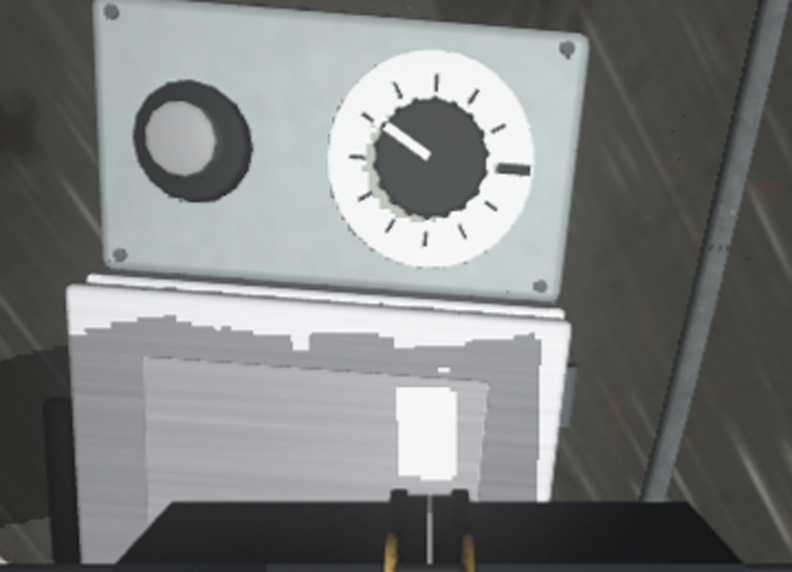

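View pics/side20.png

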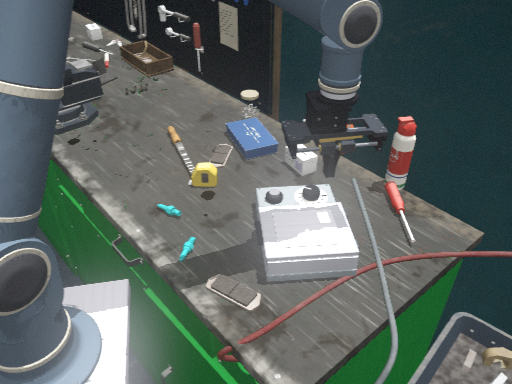

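View pics/scene20.png

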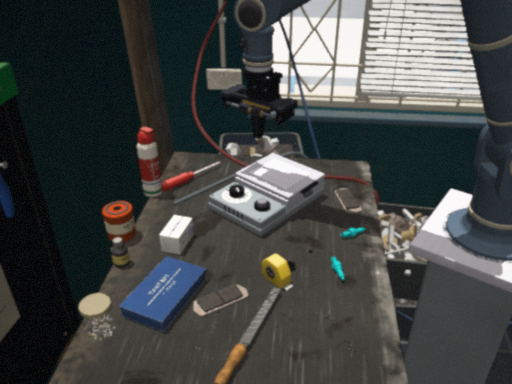

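```bash
python3 -c "
from rig import robot
print(robot.close_job())"
```

```text
the job is handed in; nothing more can be done
None
```

The job is finished and handed in at about 43 s. All four plugs that were on the bench went into the washer basin, and no fifth plug showed in any view.

- **Plugs:** the last view before closing the lid showed all four inside the basin.
- **Lid:** I pulled it over from behind and pressed the front edge. It snapped through, and the finger stopped at 71.6 mm against about 72 mm expected for a shut lid. That press reached 31 N on the fingers, more than the 12 N the catch needs.
- **Dial:** it started at stop 2. I turned it about 150° clockwise, and the wrist camera shows the pointer on the seventh tick, both before and after the button press. The measured pointer angle was 145°, with the tick at 147°.
- **Start button:** I pressed it with the dial resting at seven. Its top measured about 70 mm high, and the press ended against a hard stop at 64 mm and 24 N, so I take it as fully down. It was then let go, and the cap looks up in the last picture.
- **Other things:** the two turquoise look-alikes, tape measure and carton look unmoved in the last side and scene pictures. I saw no plug knocked aside and no grip slip, and no check failed.

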